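# Close the open swing clamps on an air-box cover

### The arm

A 6-joint arm with a two-finger parallel gripper is mounted at the origin on the work surface. World frame = base frame: x ahead of the robot, y to its left, z up, the work surface at z = 0. Lengths are in mm, angles in rad, forces in N, time in s.
With the tool pointing down it reaches from about 275 to 1000 mm from the base axis. Payload 8.4 kg.
Tool frame: the origin (TCP) lies at the centre of the arm's flange, where the gripper is bolted on; the fingertips stand r.tip_extent ahead of it and the grasp point (between the pads) lies 155 mm ahead of it (r.tip_extent is the distance from the TCP to the fingertips, in mm); z points along the fingers, y is the direction in which the jaws open and shut (so a half turn about z gives the same grasp; the last joint's range is limited). The gripper opens to 85 mm and grips with 20 to 120 N. Pads are 22 mm wide; open, the fingers measure 114 mm over their backs; the gripper's body (76 mm by 85 mm) begins 54 mm behind the grasp point. The pads swing forward as they close: fully open they stand 13 mm farther back than shut.
Start: joints at [1.305, 0.353, 1.633, -0, 1.155, -0.002], TCP at [162.968, 603.383, 404.681] pointing down, gripper open.
Joint ranges: [-2.63, 2.63], [-0.92, 2.1], [0.06, 2.66], [-1.3, 4.44], [0, 2.69], [-3.02, 3.02]. Speed limits (rad/s): [2.22, 2.22, 2.79, 3.14, 3.14, 3.14].

### API

Orientations are given as [roll, pitch, yaw] about the fixed x, y, z axes, in that order (R = Rz(yaw) Ry(pitch) Rx(roll)).
In Python, from rig import sense, grab_frame, job, r gives the robot as it stands. The module is installed in compiled form; this text tells all that it offers.
- The arm moves only by the shell command python3 -m creep 'ROWS' [FORCE]. ROWS is JSON, a list of rows, each a list of 7 numbers: the turn, a rotation vector about the tool's x, y, z in rad, then the shift along the tool's x, y, z in mm, then the closure, from 0 (fully open) to 1 (shut). In form: [[wx, wy, wz, dx, dy, dz, fingers], ...]. A call has 1 to 10 rows; each row shifts and turns the pose as measured when the row begins, along the tool's axes as they then stand; what a row does not reach is not made up. A row lasts 1/12 s, in which the tool goes at most 41.7 mm and 7.16 degrees, less where a joint would pass 70% of its speed; a pose out of reach is approached as far as the arm can. A call with a gripper value outside its range is refused whole. The fingers move at their own pace and stop on an object; FORCE is the grip in N (left out, the last holds). Time passes only in rows, so rows that do not move let the fingers close. It gives the time, the measured TCP pose, the force and the opening at its end, in the units of the state.
- sense(): the state, without advancing time (a new reading comes with each control period).
- grab_frame(name): name is "side" or "top"; returns a dict with "color" (480x640x3 uint8, red, green, blue), "mtx" (3x3 intrinsics, pixels), "T" (4x4, takes a point from camera to world coordinates). Camera axes: x right, y down, z forward; pixel columns grow to the right and rows downward; lengths in mm; the calibration is good to about 2 mm. A picture is of the moment at which its call begins. There is no depth.
- job.sign_off(): hands the job in, once; it reports no verdict.
The state is a dict: "clock": time; "qpos": joint angles; "qvel": joint speeds; "joint_efforts": joint torques, N m; "eef_pos": TCP position; "tcp_rot": TCP orientation; "contact_force": force on the tool from outside, world axes, zero at the start; "wrist_torque": the same for the moment, N m; "opening": opening from 0.0 (shut) to 1.0 (fully open).
Only numpy, scipy, OpenCV 4.12 (cv2) and the standard library are available. Lean on these libraries where they do the work, as an engineer would, in place of code of your own. Each camera call takes 0.05 s, during which the arm holds its last target.

### The job

Four slotted swing clamps hold down the cover of the engine's air box, but two of them were left swung open. Take the key from its fork stand and, turning with the key only, swing each open clamp clockwise fully home against its stop, so that all four point straight across the cover; leave the clamps that are already home closed and the other things on the bench alone. Finally hang the key back upright in the fork of its stand and let go.

Things in the scene. Friction and masses are not known exactly. Their poses are not given: they have to be found in the camera images.
- airbox: fixed black air box, 220 (x) x 370 (y) x 60 mm, grey painted metal cover on it up to 79 mm height (ribs 83). Origin under its centre, on the bench. On the ledge along its -x edge, nearest the robot, four clamps stand in a row along y, 85 mm apart, 85 mm in -x from the origin; which stands where varies. A closed clamp points along the box's +x
- clamp_a (a joint): turn of clamp a about its vertical screw axis: 0 = fully home against its stop, tongue pointing along the airbox's +x over the cover; grows counter-clockwise seen from above as it is opened, to 2.6 rad. It stays where it is left (about 0.13 N m of friction)
- clamp_b (a joint): the same for clamp b
- clamp_c (a joint): the same for clamp c
- clamp_d (a joint): the same for clamp d
- slot_a (a point): centre of the top of clamp a's steel screw head, about 100 mm above the bench, on its turning axis. Head 26 x 22 mm with a straight slot 5.4 mm wide, 8 mm deep, open at both ends, running along the point's x axis, which is also the direction of the clamp's tongue (reaches 52 mm from the axis, 18 mm wide, 6 mm thick, its top 12 mm under this point)
- slot_b (a point): the same for clamp b
- slot_c (a point): the same for clamp c
- slot_d (a point): the same for clamp d
- key: loose upright key, 150 g. Origin: centre of the underside of its steel collar (radius 17 mm, 6 mm thick). Square grey handle 21 x 21 mm (sides along its x and y) from 6 to 66 mm above the origin; below, a 10 mm round shank, then a flat blade 18 mm wide along the key's x, 3.2 mm thick along y, from 49 to 65 mm under the origin
- stand: fixed key stand; origin on the bench under the place where the key hangs. Two fork arms, 14 mm apart, tops at 100 mm height, run from x = -22 to +40 mm; the fork is open to the stand's -x (robot) side. A post at x = 28 to 40 mm is no higher than the arms. The key hangs with its shank between the arms, its collar lying on them
- oil: blue oil bottle, 68 mm across, 170 mm high, standing (bystander); origin at the centre of its underside
- carton: cardboard box 110 x 90 x 120 mm (bystander); origin at the centre of its underside
- wrench: steel wrench 180 mm long lying on the bench (bystander)
- boss_a: fixed boss, 26 mm across, 21 mm high, carrying clamp a; origin at the centre of its underside, axes as the airbox
- boss_b: fixed boss, 26 mm across, 21 mm high, carrying clamp b; origin at the centre of its underside, axes as the airbox
- boss_c: fixed boss, 26 mm across, 21 mm high, carrying clamp c; origin at the centre of its underside, axes as the airbox
- boss_d: fixed boss, 26 mm across, 21 mm high, carrying clamp d; origin at the centre of its underside, axes as the airbox
- tip_a (a point): middle of the outer end of clamp a's tongue, 52 mm from its turning axis
- tip_b (a point): the same for clamp b
- tip_c (a point): the same for clamp c
- tip_d (a point): the same for clamp d
There are look-alikes about, which are no part of the job. What is shaped like the key but blue or orange is not meant.

How it is judged (in metres and radians):
At the end, for the whole second after the job is handed in: All four clamps are within 0.07 rad (4 degrees) of their stops, and the key rests upright (within 0.1 rad) in the fork, its collar lying on the arms and its axis within 14 mm of where it hung, released and still (value of joint each of clamp_a, clamp_b, clamp_c, clamp_d below 0.07 rad and horizontal distance between key and stand below 0.014 m and z of key in the frame of stand between 0.096 and 0.104 m and angle between key's own z axis and vertical below 0.1 rad and linear speed of key below 0.02 m/s and contact force between key and stand above 0.3 N); the robot touches nothing.
It fails at once if a clamp is pushed with the fingers or arm instead of the key (contact force between any of the arm, the fingers and boss_a above 1 N or contact force between any of the arm, the fingers and boss_b above 1 N or contact force between any of the arm, the fingers and boss_c above 1 N or contact force between any of the arm, the fingers and boss_d above 1 N).
It fails at once if a clamp that was home at the start is swung open (by more than 0.25 rad) ((value of joint clamp_a between 0.25 and 0.4 rad and distance of tip_a from where it was at the start of the episode below 0.0229 m) or (value of joint clamp_b between 0.25 and 0.4 rad and distance of tip_b from where it was at the start of the episode below 0.0229 m) or (value of joint clamp_c between 0.25 and 0.4 rad and distance of tip_c from where it was at the start of the episode below 0.0229 m) or (value of joint clamp_d between 0.25 and 0.4 rad and distance of tip_d from where it was at the start of the episode below 0.0229 m)).
It fails at once if a bystander is moved by more than 30 mm (distance of any of oil, carton, wrench from where it was at the start of the episode above 0.03 m).
It also fails if it takes over 72 s, if anything falls off the work surface, if the arm or the gripper's body presses on something with over 40 N, if the wrist force passes 120 N, or if a joint passes its speed limit or range.

## Working session

There is one attempt and no reset: what is moved stays moved. The work goes in short steps, Python scripts to look and compute and a shell command to move; the robot and the scene stay as the last step left them, time stands still between calls to the robot, and variables do not carry over. Pictures are saved under pics/ and viewed, and the job is handed in when it is done.

```bash
ls; mkdir -p pics; python3 - <<'E'
from rig import sense, grab_frame, job, r
import cv2
s=sense()
for k,v in s.items(): print(k,v)
print(r.tip_extent)
for n in("side","top"):
    f=grab_frame(n); cv2.imwrite(f"pics/{n}0.png",f["color"][:,:,::-1]); print(f["mtx"],f["T"])
E
```

```text
pics
clock 0.0
qpos [ 1.30458797e+00  3.53689850e-01  1.63411813e+00  7.15092782e-06
  1.15522829e+00 -2.36987375e-03]
qvel [-0.00067576 -0.00230299 -0.00019786  0.00148233 -0.0008397   0.00092013]
joint_efforts [ 3.40493971e-03 -6.05254984e+01 -3.42078710e+01  2.95556601e-04
  9.24028252e-03 -4.78422703e-05]
eef_pos [162.91317021 603.15713074 403.94231641]
tcp_rot [-3.14014905e+00 -9.95929894e-06  2.87775127e+00]
contact_force [0.04219985 0.41086279 0.21702579]
wrist_torque [-0.04759127  0.03383628  0.04456631]
opening 0.9942841531101703
173.4
[[547.0014292    0.         313.93838436]
 [  0.         547.0014292  240.99124057]
 [  0.           0.           1.        ]] [[ 6.53956975e-01 -4.84253020e-01  5.81239441e-01 -2.35718862e+02]
 [-7.56530327e-01 -4.17109185e-01  5.03668335e-01 -6.01137003e+02]
 [-1.46260295e-03 -7.69102685e-01 -6.39123556e-01  8.94014181e+02]
 [ 0.00000000e+00  0.00000000e+00  0.00000000e+00  1.00000000e+00]]
[[463.35007588   0.         315.92168594]
 [  0.         463.35007588 243.21305496]
 [  0.           0.           1.        ]] [[-3.27318657e-03 -9.96320376e-01  8.56445879e-02  3.95404901e+02]
 [-9.99509220e-01  5.92782300e-03  3.07600370e-02  1.89725801e+01]
 [-3.11545375e-02 -8.55018719e-02 -9.95850804e-01  1.12587285e+03]
 [ 0.00000000e+00  0.00000000e+00  0.00000000e+00  1.00000000e+00]]
```

View pics/side0.png

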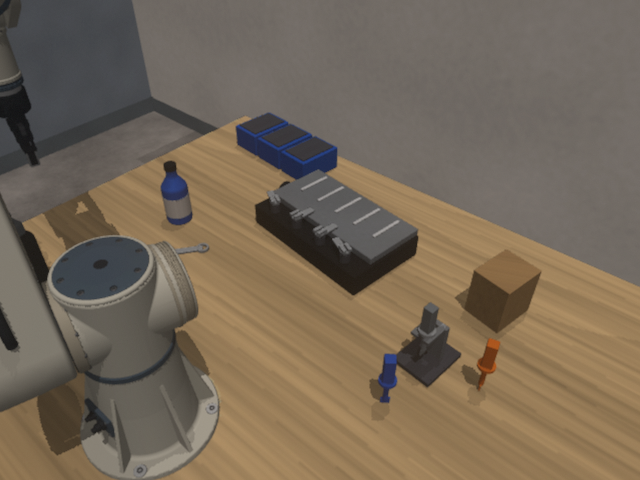

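View pics/top0.png

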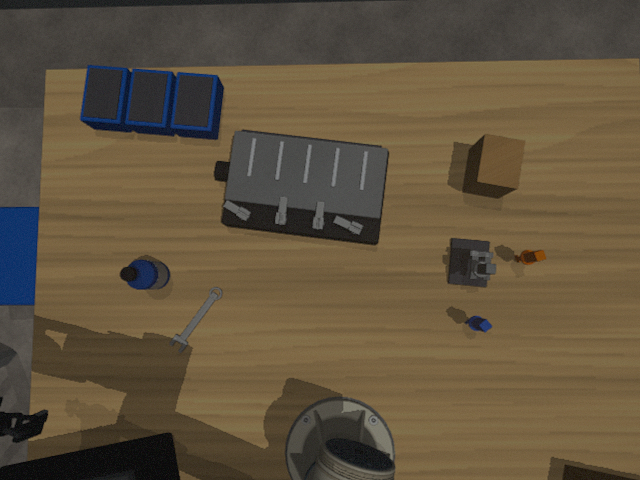

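The top view shows the grey key in its stand at about (482,262). The clamps sit at about (237,210), (282,210), (319,215) and (348,225), and the outer two are open. The blue and orange look-alikes stand near the stand. I'll zoom in next.

```bash
python3 - <<'E'
import cv2,numpy as np
t=cv2.imread("pics/top0.png"); s=cv2.imread("pics/side0.png")
def crop(im,x0,y0,x1,y1,k): return cv2.resize(im[y0:y1,x0:x1],None,fx=k,fy=k,interpolation=cv2.INTER_CUBIC)
a=np.clip(crop(t,215,190,375,250,5).astype(float)*1.8,0,255).astype('uint8'); cv2.imwrite("pics/z1.png",a)
b=crop(t,440,230,520,290,10); cv2.imwrite("pics/z2.png",np.clip(b*1.8,0,255).astype('uint8'))
c=crop(s,390,290,470,390,6); cv2.imwrite("pics/z3.png",np.clip(c*1.5,0,255).astype('uint8'))
d=crop(s,250,170,380,270,6); cv2.imwrite("pics/z4.png",np.clip(d*1.5,0,255).astype('uint8'))
E
```

```text
(no output)
```

View pics/z1.png

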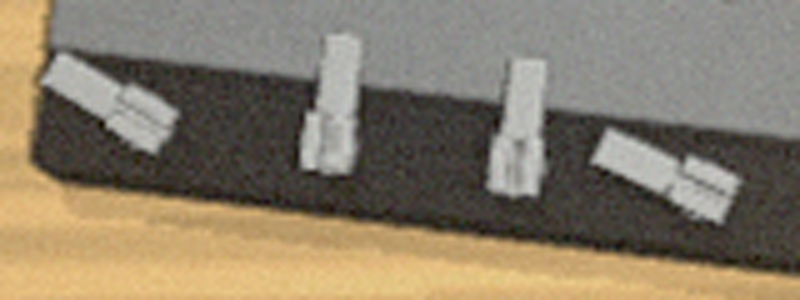

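View pics/z2.png

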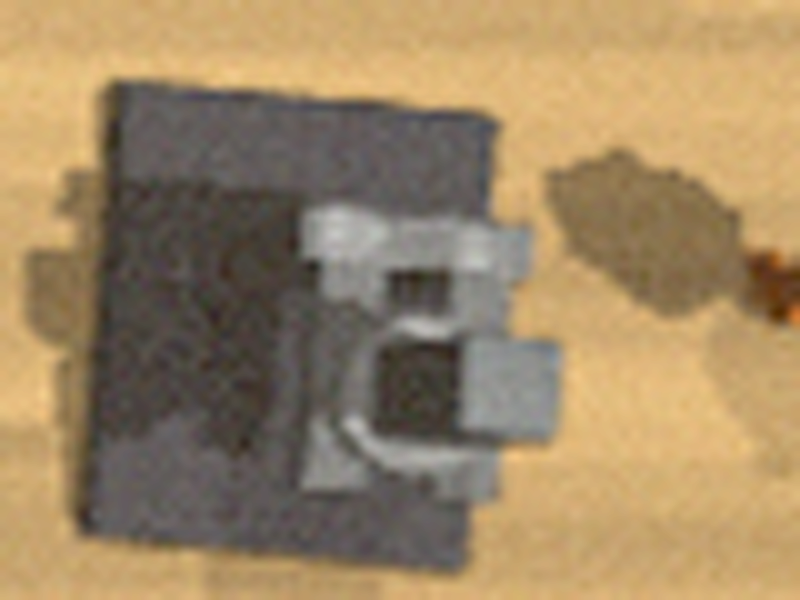

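View pics/z3.png

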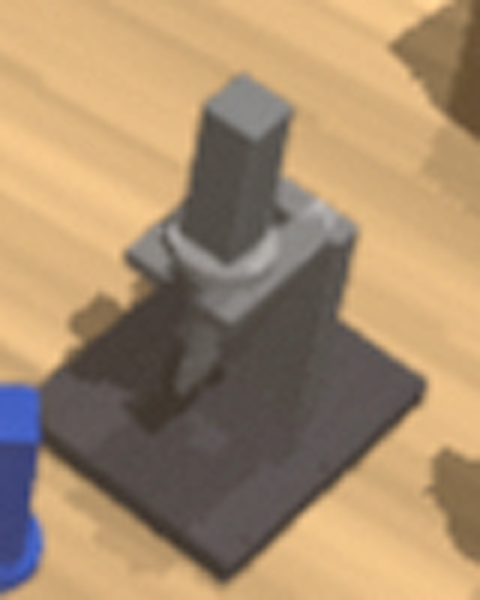

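View pics/z4.png

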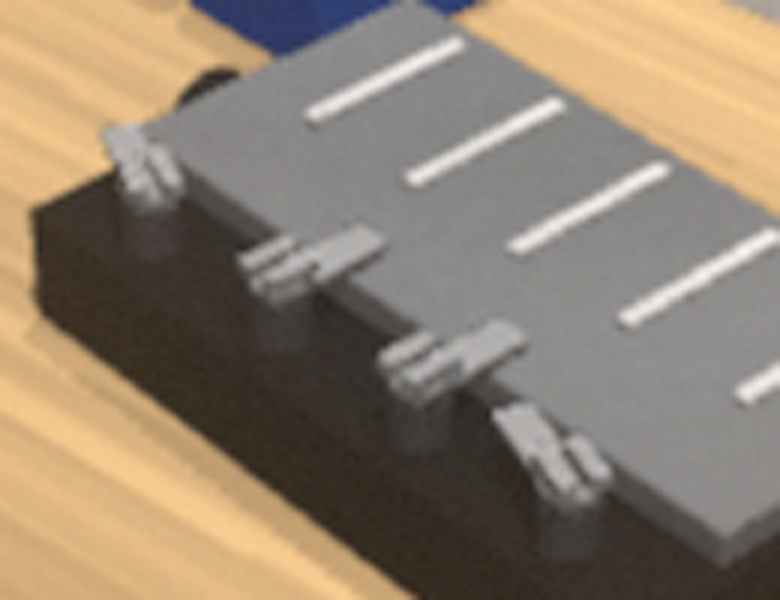

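```bash
cat > h.py <<'E'
import numpy as np, cv2
from scipy.optimize import least_squares
from scipy.spatial.transform import Rotation as Rn
from rig import sense, grab_frame
def proj(f,P):
    P=np.atleast_2d(np.asarray(P,float)); T=np.linalg.inv(f["T"]); c=P@T[:3,:3].T+T[:3,3]
    p=c@f["mtx"].T; return p[:,:2]/p[:,2:]
def onz(f,uv,z):
    uv=np.atleast_2d(np.asarray(uv,float)); d=np.c_[(uv-f["mtx"][:2,2])/f["mtx"][0,0],np.ones(len(uv))]@f["T"][:3,:3].T
    o=f["T"][:3,3]; return o+d*((z-o[2])/d[:,2])[:,None]
def crop(im,x0,y0,w,h,k,g=1.6):
    a=cv2.resize(im[y0:y0+h,x0:x0+w],None,fx=k,fy=k,interpolation=cv2.INTER_CUBIC); return np.clip(a.astype(float)*g,0,255).astype('uint8')
def zoomdraw(f,polys,x0,y0,w,h,k,name,g=1.6):
    im=crop(f["color"][:,:,::-1],x0,y0,w,h,k,g)
    for P in polys:
        q=(proj(f,P)-[x0,y0]+.5)*k-.5
        cv2.polylines(im,[np.round(q*16).astype(np.int32)],False,(0,0,255),1,cv2.LINE_AA,4)
    cv2.imwrite(name,im)
def unz(p,x0,y0,k): return (np.asarray(p,float)+.5)/k-.5+[x0,y0]
E
python3 - <<'E'
from h import *
t=grab_frame("top"); s=grab_frame("side")
kt=unz([(467,340),(560,342),(550,442),(460,436)],440,230,10)
ks=unz([(243,76),(296,108),(252,140),(205,105)],390,290,6)
a=onz(t,kt,166); b=onz(s,ks,166); print(a.round(1),b.round(1)); print(a.mean(0),b.mean(0))
h1=unz([(142,119)],215,190,5);h4=unz([(707,189)],215,190,5)
A=onz(t,h1,100);B=onz(t,h4,100);print(A,B,np.linalg.norm(A-B))
# box cover corners z=79 in z1
sc=unz([[150,193],[545,470]],250,170,6); print(onz(s,sc,100))
# box base
E
```

```text
[[ 434.1 -300.4  166. ]
 [ 433.6 -319.2  166. ]
 [ 413.1 -316.5  166. ]
 [ 414.4 -298.3  166. ]] [[ 432.4 -303.8  166. ]
 [ 431.3 -323.   166. ]
 [ 411.3 -319.9  166. ]
 [ 414.4 -301.5  166. ]]
[ 423.79529252 -308.59750382  166.        ] [ 422.37160008 -312.06235863  166.        ]
[[551.83468226 214.35254255 100.        ]] [[518.3944891  -38.62210038 100.        ]] 255.1752662122403
[[538.01154897 198.55842675 100.        ]
 [506.70014984 -36.13263645 100.        ]]
```

```bash
python3 - <<'E'
from h import *
import pickle
t=grab_frame("top"); s=grab_frame("side"); pickle.dump((t,s),open("f0.pkl","wb"))
def M(x,y,a,L): 
    L=np.asarray(L,float); c,sn=np.cos(a),np.sin(a); return np.c_[x+c*L[:,0]-sn*L[:,1], y+sn*L[:,0]+c*L[:,1], L[:,2]]
x,y,a=423.,-310.3,-.1
sq=lambda h,z:[(h,h,z),(-h,h,z),(-h,-h,z),(h,-h,z),(h,h,z)]
an=np.linspace(0,6.283,40)
polys=[M(x,y,a,sq(10.5,166)),M(x,y,a,sq(10.5,106)),M(x,y,a,np.c_[17*np.cos(an),17*np.sin(an),106+0*an]),
 M(x,y,a,[(-22,7,100),(40,7,100)]),M(x,y,a,[(-22,-7,100),(40,-7,100)]),
 M(x,y,a,[(9,0,51),(-9,0,51),(-9,0,35),(9,0,35),(9,0,51)])]
zoomdraw(t,polys,440,230,80,60,10,"pics/o1.png");zoomdraw(s,polys,390,290,80,100,6,"pics/o2.png",2)
print(onz(t,[(469,321),(480,324),(516,259),(532,257),(222,230),(378,243)],0).round())
E
```

```text
[[ 304. -310.    0.]
 [ 297. -336.    0.]
 [ 451. -427.    0.]
 [ 456. -465.    0.]
 [ 526.  285.    0.]
 [ 492.  -97.    0.]]
```

View pics/o1.png

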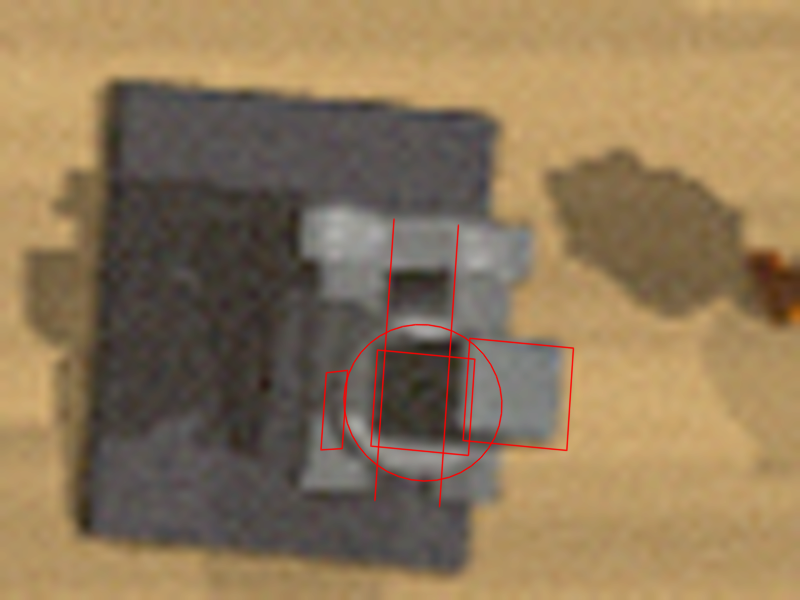

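View pics/o2.png

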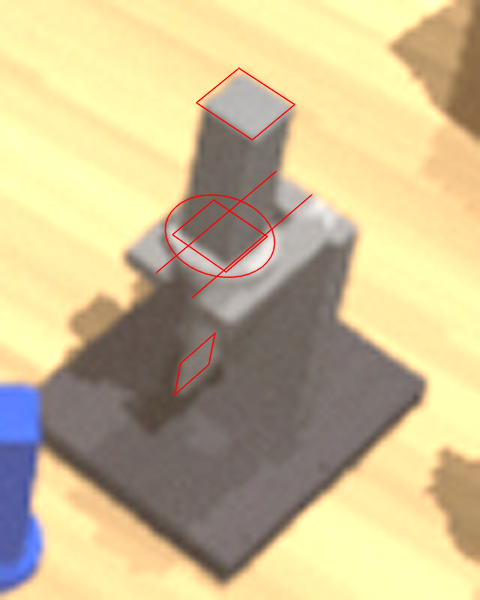

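```bash
cat >> h.py <<'E'
def go(x,y,z,phi):
    "print what remains to the target, in tool axes; phi = world angle of tool y"
    s=sense(); R=Rn.from_euler('xyz',s["tcp_rot"]).as_matrix(); p=np.array(s["eef_pos"])
    y_=np.array([np.cos(phi),np.sin(phi),0]);z_=np.array([0,0,-1.]);Rt=np.c_[np.cross(y_,z_),y_,z_]
    w=Rn.from_matrix(R.T@Rt).as_rotvec(); d=R.T@(np.array([x,y,z])-p)
    print("clk %.2f"%s["clock"],"p",p.round(1),"phi %.4f"%np.arctan2(R[1,1],R[0,1]),"turn",w.round(3),"shift",d.round(1),"F",np.round(s["contact_force"],1),"M",np.round(s["wrist_torque"],2),"op %.3f"%s["opening"],"q6 %.2f"%s["qpos"][5])
E
python3 - <<'E'
from h import *
go(424,-310,404,-.08)
go(424,-310,404,1.307)
E
```

```text
clk 0.30 p [162.9 603.3 404.4] phi 1.3070 turn [-0.     0.     1.387] shift [-4.901e+02 -8.137e+02  8.000e-01] F [ 0.8 -0.   0. ] M [ 0.05 -0.02  0.02] op 1.002 q6 -0.00
clk 0.30 p [162.9 603.3 404.4] phi 1.3070 turn [-0.  0.  0.] shift [-4.901e+02 -8.137e+02  8.000e-01] F [ 0.8 -0.   0. ] M [ 0.05 -0.02  0.02] op 1.002 q6 -0.00
```

```bash
python3 -m creep '[[0,0,0,-18.6,-30.8,0,0.3],[0,0,0,-18.6,-30.8,0,0.3],[0,0,0,-18.6,-30.8,0,0.3],[0,0,0,-18.6,-30.8,0,0.3],[0,0,0,-18.6,-30.8,0,0.3],[0,0,0,-18.6,-30.8,0,0.3],[0,0,0,-18.6,-30.8,0,0.3],[0,0,0,-18.6,-30.8,0,0.3],[0,0,0,-18.6,-30.8,0,0.3],[0,0,0,-18.6,-30.8,0,0.3]]' 40; python3 -c "
from h import *
go(424,-310,404,1.307)"
```

```text
clock: 1.13
eef_pos: [262.8, 249.0, 402.1]
tcp_rot: [3.137, 0.0, 2.887]
contact_force: [1.1, 0.2, 1.5]
opening: 0.698
clk 1.13 p [262.8 249.  402.1] phi 1.3157 turn [0.004 0.    0.009] shift [-297.  -500.2   -3.8] F [1.1 0.2 1.5] M [ 0.02 -0.   -0.03] op 0.698 q6 -0.56
```

```bash
python3 -m creep '[[0,0,0,-19.8,-33.3,0,0.3],[0,0,0,-19.8,-33.3,0,0.3],[0,0,0,-19.8,-33.3,0,0.3],[0,0,0,-19.8,-33.3,0,0.3],[0,0,0,-19.8,-33.3,0,0.3],[0,0,0,-19.8,-33.3,0,0.3],[0,0,0,-19.8,-33.3,0,0.3],[0,0,0,-19.8,-33.3,0,0.3],[0,0,0,-19.8,-33.3,0,0.3],[0,0,0,-19.8,-33.3,0,0.3]]'; python3 -c "
from h import *
go(424,-310,404,1.307)"
```

```text
clock: 1.97
eef_pos: [369.5, -142.0, 404.3]
tcp_rot: [3.133, 0.012, 2.89]
contact_force: [1.1, 0.4, 1.1]
opening: 0.701
clk 1.97 p [ 369.5 -142.   404.3] phi 1.3190 turn [0.009 0.012 0.012] shift [ -94.7 -149.2    0.2] F [1.1 0.4 1.1] M [ 0.01 -0.01  0.04] op 0.701 q6 -1.70
```

```bash
python3 -m creep '[[0,0,0.12,0,0,0,0.3],[0,0,0.12,0,0,0,0.3],[0,0,0.12,0,0,0,0.3],[0,0,0.12,0,0,0,0.3],[0,0,0.12,0,0,0,0.3],[0,0,0.12,0,0,0,0.3],[0,0,0.12,0,0,0,0.3],[0,0,0.12,0,0,0,0.3],[0,0,0.12,0,0,0,0.3],[0,0,0.12,0,0,0,0.3]]'; python3 -c "
from h import *
go(424,-310,404,-.08)"
```

```text
clock: 2.8
eef_pos: [370.6, -152.3, 405.3]
tcp_rot: [3.124, -0.0, 1.647]
contact_force: [-0.4, -0.7, 0.7]
opening: 0.7
clk 2.80 p [ 370.6 -152.3  405.3] phi 0.0766 turn [ 0.018 -0.002  0.157] shift [-161.3   41.2    2. ] F [-0.4 -0.7  0.7] M [ 0.01 -0.04  0.02] op 0.700 q6 -0.48
```

```bash
python3 -m creep '[[0.009,0,0.08,0,0,8,0.3],[0.009,0,0.077,0,0,8,0.3],[0,0,0,-33,18,6,0.3],[0,0,0,-33,10,6,0.3],[0,0,0,-33,5,6,0.3],[0,0,0,-33,5,4,0.3],[0,0,0,-33,5,3,0.3],[0,0,0,0,0,0,0.3]]'; python3 -c "
from h import *
go(424,-310,360,-.08)"
```

```text
clock: 3.47
eef_pos: [399.0, -326.5, 363.5]
tcp_rot: [3.138, -0.0, 1.478]
contact_force: [-0.6, 0.5, 0.1]
opening: 0.7
clk 3.47 p [ 399.  -326.5  363.5] phi -0.0932 turn [ 0.004 -0.    -0.013] shift [18.8 23.3  3.6] F [-0.6  0.5  0.1] M [0.   0.02 0.02] op 0.700 q6 -0.60
```

```bash
python3 -m creep '[[0.004,0,-0.013,18.8,23.3,3.6,0.3],[0,0,0,0,0,0,0.3]]'; python3 - <<'E'
from h import *
go(424,-310,295,-.08)
t=grab_frame("top"); s=grab_frame("side")
cv2.imwrite("pics/a1.png",np.hstack([crop(t["color"][:,:,::-1],430,190,110,120,3.6,1.7),crop(s["color"][:,:,::-1],370,240,110,120,3.6,1.7)]))
E
```

```text
clock: 3.63
eef_pos: [423.9, -312.6, 359.4]
tcp_rot: [-3.141, -0.0, 1.485]
contact_force: [0.9, 0.2, 1.4]
opening: 0.701
clk 3.63 p [ 423.9 -312.6  359.4] phi -0.0856 turn [-0.    -0.    -0.006] shift [ 2.6 -0.1 64.4] F [0.9 0.2 1.4] M [-0.02 -0.04  0.04] op 0.701 q6 -0.55
```

View pics/a1.png

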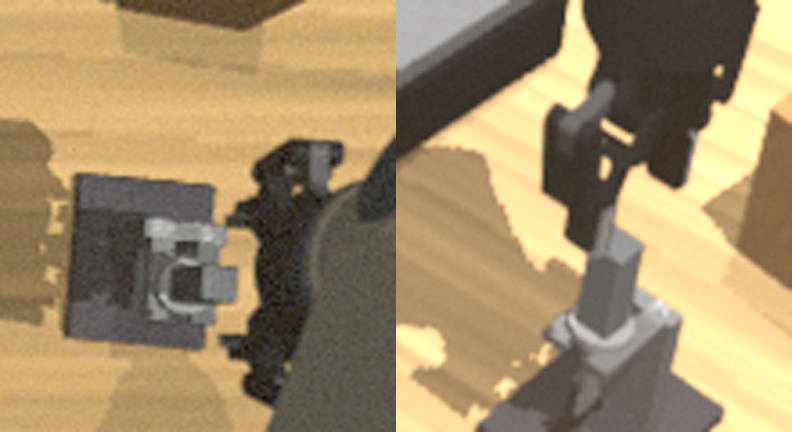

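The fingers straddle the grey handle in both views (top about 495,268; side about 428,310). I'll go down and grip.

```bash
python3 -m creep '[[0,0,0,2.6,0,21,0.3],[0,0,0,0,0,21,0.3],[0,0,0,0,0,19,0.3],[0,0,0,0,0,0,0.3]]'; python3 -c "
from h import *
go(424,-310,297,-.08)"
```

```text
clock: 4.07
eef_pos: [421.2, -309.5, 298.9]
tcp_rot: [3.141, 0.003, 1.488]
contact_force: [-1.0, 1.0, -0.5]
opening: 0.7
clk 4.07 p [ 421.2 -309.5  298.9] phi -0.0824 turn [ 0.001  0.003 -0.002] shift [-0.2  2.8  1.9] F [-1.   1.  -0.5] M [0.07 0.02 0.02] op 0.700 q6 -0.55
```

```bash
python3 -m creep '[[0,0.003,0,0,2.8,1.9,0.4],[0,0,0,0,0,0,0.6],[0,0,0,0,0,0,0.9],[0,0,0,0,0,0,0.9],[0,0,0,0,0,0,0.9],[0,0,0,0,0,0,0.9],[0,0,0,0,0,0,0.9]]' 25; python3 -c "
from h import *
go(424,-310,297,-.08)"
```

```text
clock: 4.65
eef_pos: [424.3, -310.1, 301.3]
tcp_rot: [3.138, 0.001, 1.489]
contact_force: [-0.7, 0.0, -0.3]
opening: 0.242
clk 4.65 p [ 424.3 -310.1  301.3] phi -0.0821 turn [ 0.004  0.001 -0.002] shift [ 0.  -0.3  4.3] F [-0.7  0.  -0.3] M [-0.03  0.02 -0.02] op 0.242 q6 -0.55
```

```bash
python3 -m creep '[[0,0,0,0,0,0,1],[0,0,0,0,0,0,1],[0,0,0,0,0,0,1]]' 90; python3 -c "
from h import *
go(424,-310,297,-.08)"; python3 -m creep '[[0,0,0,0,0,-5,1],[0,0,0,0,0,-10,1],[0,0,0,0,0,-10,1],[0,0,0,0,0,-10,1],[0,0,0,0,0,-15,1],[0,0,0,0,0,-20,1],[0,0,0,0,0,-20,1],[0,0,0,0,0,-20,1],[0,0,0,0,0,0,1]]'; python3 - <<'E'
from h import *
go(424,-310,410,-.08)
t=grab_frame("top"); s=grab_frame("side")
cv2.imwrite("pics/a2.png",np.hstack([crop(t["color"][:,:,::-1],430,190,110,120,3.6,1.7),crop(s["color"][:,:,::-1],370,240,110,120,3.6,1.7)]))
E
```

```text
clock: 4.9
eef_pos: [424.3, -310.1, 301.8]
tcp_rot: [3.137, 0.002, 1.489]
contact_force: [-0.2, 0.7, -1.0]
opening: 0.233
clk 4.90 p [ 424.3 -310.1  301.8] phi -0.0820 turn [ 0.005  0.002 -0.002] shift [ 0.1 -0.4  4.8] F [-0.2  0.7 -1. ] M [-0.    0.    0.01] op 0.233 q6 -0.55
clock: 5.65
eef_pos: [423.5, -309.6, 423.2]
tcp_rot: [3.136, 0.003, 1.489]
contact_force: [1.7, -0.7, -0.7]
opening: 0.234
clk 5.65 p [ 423.5 -309.6  423.2] phi -0.0820 turn [ 0.006  0.003 -0.002] shift [-0.3  0.5 13.3] F [ 1.7 -0.7 -0.7] M [-0.04 -0.09  0.02] op 0.234 q6 -0.55
```

View pics/a2.png

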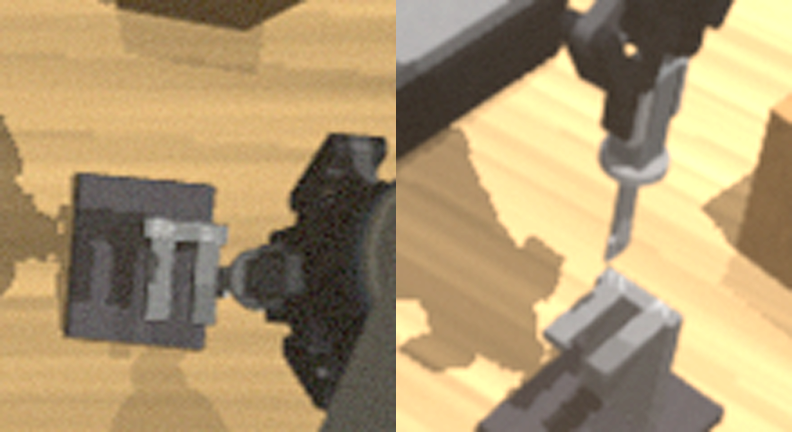

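The key is out of the fork and held upright. I'll overlay the key model on both views to check the blade direction and each camera's offset.

```bash
cat >> h.py <<'E'
KZ=201.8
def keypolys(off=(0,0),kz=KZ,dyaw=0):
    "key model in world from the measured tool pose"
    s=sense(); R=Rn.from_euler('xyz',s["tcp_rot"]).as_matrix(); p=np.array(s["eef_pos"])
    K=R@np.array([[0,1,0],[1,0,0],[0,0,-1.]])  # key x=tool y
    K=K@Rn.from_rotvec([0,0,dyaw]).as_matrix()
    o=p+R@np.array([off[0],off[1],kz])
    an=np.linspace(0,6.2832,40); c=lambda r,z:np.c_[r*np.cos(an),r*np.sin(an),z+0*an]
    b=[]
    for yy in(-1.6,1.6): b.append(np.array([(9,yy,-49),(-9,yy,-49),(-9,yy,-65),(9,yy,-65),(9,yy,-49)],float))
    L=[c(17,0),c(17,6),c(5,-49)]+b
    return [o+l@K.T for l in L]
E
python3 - <<'E'
from h import *
t=grab_frame("top"); s=grab_frame("side")
P=keypolys()
q=proj(t,P[1]).mean(0).astype(int); zoomdraw(t,P,q[0]-25,q[1]-30,50,60,8,"pics/b1.png")
q=proj(s,P[1]).mean(0).astype(int); zoomdraw(s,P,q[0]-25,q[1]-20,50,60,8,"pics/b2.png")
cv2.imwrite("pics/b.png",np.hstack([cv2.imread("pics/b1.png"),cv2.imread("pics/b2.png")]))
E
```

```text
(no output)
```

View pics/b.png

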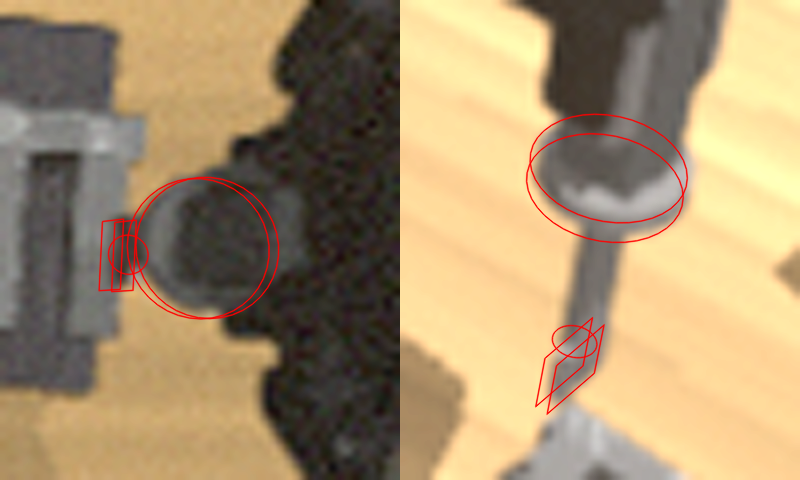

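```bash
cat >> h.py <<'E'
def W(x,y,a,L):
    L=np.asarray(L,float); c,s=np.cos(a),np.sin(a); return np.c_[x+c*L[:,0]-s*L[:,1], y+s*L[:,0]+c*L[:,1], L[:,2]]
def clamp(x,y,a,head=26,wid=22):
    h,w=head/2,wid/2
    return [W(x,y,a,[(h,w,100),(-h,w,100),(-h,-w,100),(h,-w,100),(h,w,100)]),
     W(x,y,a,[(-h,2.7,100),(h,2.7,100)]),W(x,y,a,[(-h,-2.7,100),(h,-2.7,100)]),
     W(x,y,a,[(h,9,88),(52,9,88),(52,-9,88),(h,-9,88)])]
E
python3 - <<'E'
from h import *
import pickle
t,s=pickle.load(open("f0.pkl","rb"))
P=clamp(551.8,214.4,1.02)+clamp(518.4,-38.6,1.15)
zoomdraw(t,P,220,195,45,35,8,"pics/c1.png",2);zoomdraw(t,P,325,205,45,35,8,"pics/c2.png",2)
zoomdraw(s,P,262,185,45,35,8,"pics/c3.png",2);zoomdraw(s,P,325,225,45,35,8,"pics/c4.png",2)
I=[cv2.imread(f"pics/c{i}.png") for i in(1,2,3,4)]
cv2.imwrite("pics/c.png",np.vstack([np.hstack(I[:2]),np.hstack(I[2:])]))
E
```

```text
(no output)
```

View pics/c.png

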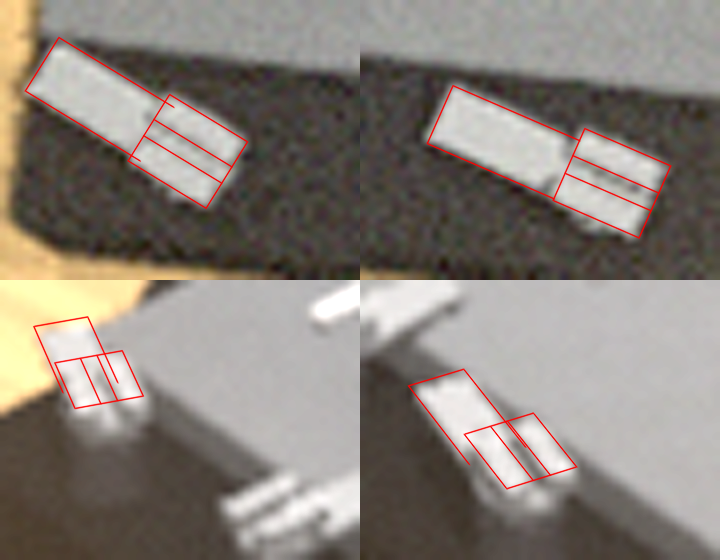

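```bash
python3 -c "
from h import *
go(518.4,-38.6,418,-.082)"
```

```text
clk 5.85 p [ 422.3 -308.8  417.7] phi -0.0819 turn [-0.001 -0.001  0.   ] shift [277.1  73.6   0. ] F [-0.3 -1.2 -1.5] M [ 0.03  0.04 -0.02] op 0.238 q6 -0.55
```

```bash
python3 -m creep '[[0,0,0,25,7,0,1],[0,0,0,32,8.5,0,1],[0,0,0,32,8.5,0,1],[0,0,0,32,8.5,0,1],[0,0,0,32,8.5,0,1],[0,0,0,32,8.5,0,1],[0,0,0,32,8.5,0,1],[0,0,0,32,8.5,0,1],[0,0,0,20,5,0,1],[0,0,0,0,0,0,1]]';python3 -m creep '[[0,0,-0.12,0,0,0,1],[0,0,-0.12,0,0,0,1],[0,0,-0.12,0,0,0,1],[0,0,-0.12,0,0,0,1],[0,0,-0.12,0,0,0,1],[0,0,-0.12,0,0,0,1],[0,0,-0.12,0,0,0,1],[0,0,-0.12,0,0,0,1],[0,0,-0.12,0,0,0,1],[0,0,-0.12,0,0,0,1]]'; python3 -c "
from h import *
go(518.4,-38.6,418,1.15)"
```

```text
clock: 6.68
eef_pos: [515.5, -35.5, 404.1]
tcp_rot: [-3.119, -0.005, 1.483]
contact_force: [0.3, 0.3, -0.8]
opening: 0.239
clock: 7.52
eef_pos: [510.7, -36.8, 390.2]
tcp_rot: [-3.129, -0.046, 2.729]
contact_force: [-0.0, 0.4, -1.3]
opening: 0.237
clk 7.52 p [510.7 -36.8 390.2] phi 1.1585 turn [-0.012 -0.046  0.008] shift [ -6.5   1.1 -28.1] F [-0.   0.4 -1.3] M [ 0.   -0.02  0.02] op 0.237 q6 -1.24
```

```bash
python3 -m creep '[[-0.012,-0.046,0,0,0,-15,1],[0,0,0,-6,1,-13,1],[0,0,0,0,0,0,1]]'; for i in 1 2; do python3 -c "
from h import *
go(518.4,-38.6,418,1.15)"; python3 -m creep '[[0,0,0,0,0,0,1],[0,0,0,0,0,0,1]]' >/dev/null; done; python3 -c "
from h import *
go(518.4,-38.6,418,1.15)"
```

```text
clock: 7.77
eef_pos: [515.6, -39.9, 414.0]
tcp_rot: [-3.138, -0.007, 2.738]
contact_force: [0.9, -0.2, -1.2]
opening: 0.238
clk 7.77 p [515.6 -39.9 414. ] phi 1.1670 turn [-0.004 -0.007  0.017] shift [-2.   2.3 -4. ] F [ 0.9 -0.2 -1.2] M [-0.01 -0.05 -0.03] op 0.238 q6 -1.25
clk 7.93 p [514.7 -40.6 412. ] phi 1.1659 turn [-0.005 -0.01   0.016] shift [-2.5  3.3 -6.1] F [ 0.2 -0.5 -1.1] M [ 0.02 -0.06  0.05] op 0.233 q6 -1.25
clk 8.10 p [513.9 -40.8 410. ] phi 1.1651 turn [-0.006 -0.013  0.015] shift [-3.2  3.8 -8.1] F [ 0.3  0.  -1.5] M [0.02 0.   0.02] op 0.232 q6 -1.25
```

```bash
cat > look.py <<'E'
import sys
from h import *
n=sys.argv[1]; cx,cy,ca=map(float,sys.argv[2:5]); off=tuple(map(float,sys.argv[5:7])) if len(sys.argv)>5 else (0,0)
t=grab_frame("top"); s=grab_frame("side"); P=keypolys(off)+clamp(cx,cy,ca)
I=[]
for f in(t,s):
    q=proj(f,P[0]).mean(0).astype(int)
    zoomdraw(f,P,q[0]-25,q[1]-25,50,70,8,"pics/_.png",2); a=cv2.imread("pics/_.png"); zoomdraw(f,[],q[0]-25,q[1]-25,50,70,8,"pics/_.png",2.2); I+= [a,cv2.imread("pics/_.png")]
cv2.imwrite(f"pics/{n}_t.png",np.hstack(I[:2]));cv2.imwrite(f"pics/{n}_s.png",np.hstack(I[2:]))
E
python3 look.py d 518.4 -38.6 1.15; python3 -c "
from h import *
go(518.4,-38.6,418,1.15)"
```

```text
clk 8.20 p [513.9 -40.7 410.2] phi 1.1653 turn [-0.006 -0.013  0.015] shift [-3.2  3.7 -7.9] F [-0.5 -0.1 -1.9] M [-0.06 -0.04 -0.01] op 0.236 q6 -1.25
```

View pics/d_t.png

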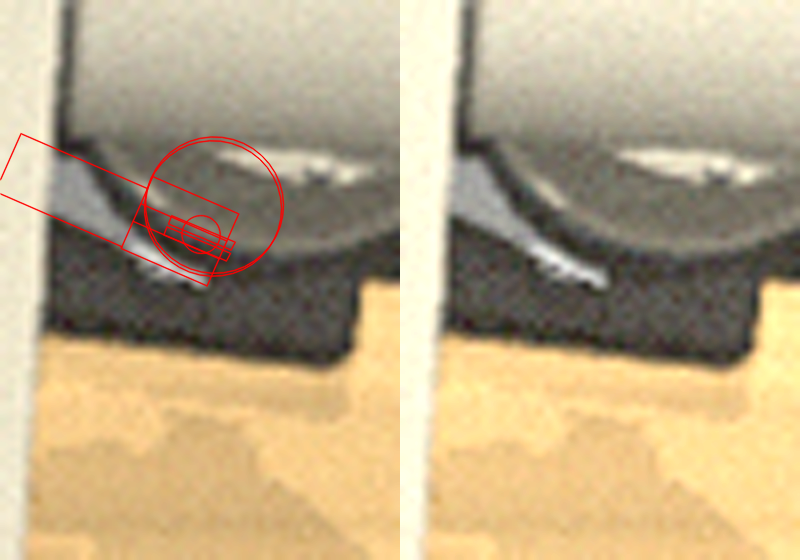

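View pics/d_s.png

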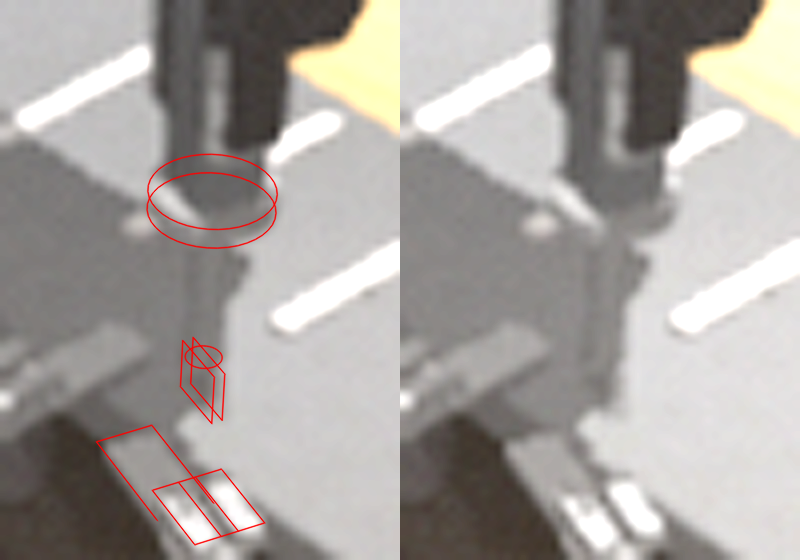

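```bash
python3 - <<'E'
from h import *
s=grab_frame("side"); P=keypolys()
q=proj(s,P[0]).mean(0).astype(int)
x0,y0=q[0]-18,q[1]-10
im=np.mean([grab_frame("side")["color"][:,:,::-1].astype(float) for _ in range(4)],0)
g=cv2.cvtColor(im.astype('uint8'),cv2.COLOR_BGR2GRAY)[y0:y0+45,x0:x0+36]
g=cv2.resize(g,None,fx=11,fy=11,interpolation=cv2.INTER_CUBIC).astype(float)
g=np.clip((g-20)*3.2,0,255).astype('uint8'); a=cv2.cvtColor(g,cv2.COLOR_GRAY2BGR); b=a.copy()
for p in P+clamp(518.4,-38.6,1.15):
    u=(proj(s,p)-[x0,y0]+.5)*11-.5; cv2.polylines(a,[np.round(u*16).astype(np.int32)],False,(0,0,255),1,cv2.LINE_AA,4)
cv2.imwrite("pics/e.png",np.hstack([a,b])); print(x0,y0)
E
```

```text
326 198
```

View pics/e.png

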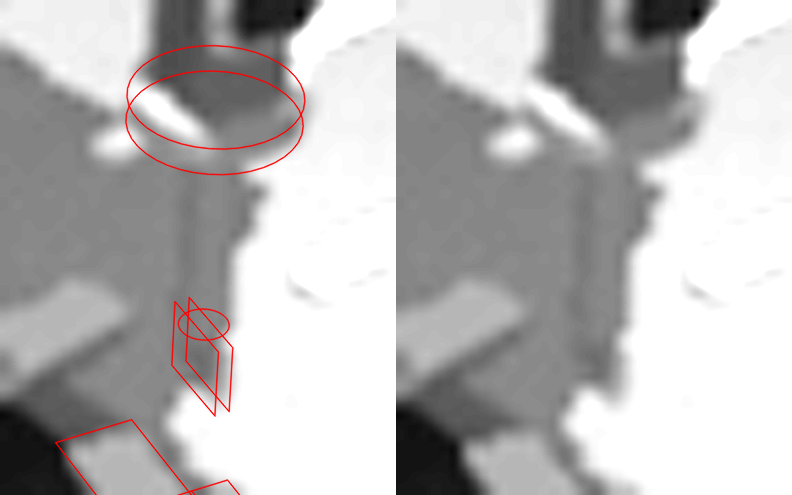

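```bash
python3 -m creep '[[-0.006,-0.013,0.015,-3,4,0,1],[0,0,0,0,0,0,1],[0,0,0,0,0,0,1]]'; python3 -c "
from h import *
go(519,-39.2,375,1.15)"
```

```text
clock: 8.7
eef_pos: [519.1, -37.9, 411.0]
tcp_rot: [3.14, 0.003, 2.72]
contact_force: [-0.1, 0.5, -1.3]
opening: 0.231
clk 8.70 p [519.1 -37.9 411. ] phi 1.1487 turn [ 0.001  0.003 -0.001] shift [-0.3 -1.3 36. ] F [-0.1  0.5 -1.3] M [ 0.03 -0.02  0.01] op 0.231 q6 -1.22
```

```bash
python3 -m creep '[[0,0,0,0,-1.3,8,1],[0,0,0,0,0,8,1],[0,0,0,0,0,8,1],[0,0,0,0,0,6,1],[0,0,0,0,0,0,1]]'; python3 -c "
from h import *
go(519,-39.2,375,1.15)"
```

```text
clock: 9.12
eef_pos: [518.4, -39.1, 377.6]
tcp_rot: [3.14, 0.003, 2.72]
contact_force: [-0.6, -0.7, -0.5]
opening: 0.235
clk 9.12 p [518.4 -39.1 377.6] phi 1.1490 turn [ 0.001  0.003 -0.001] shift [-0.5  0.1  2.6] F [-0.6 -0.7 -0.5] M [-0.    0.02 -0.04] op 0.235 q6 -1.23
```

```bash
cat > look2.py <<'E'
import sys
from h import *
n=sys.argv[1]; cx,cy,ca=map(float,sys.argv[2:5]); g0=float(sys.argv[5]); gk=float(sys.argv[6])
P=keypolys(); F=[grab_frame("side") for _ in range(4)]; s=F[0]
q=proj(s,P[4][2]).astype(int)[0]; x0,y0=q[0]-20,q[1]-30
im=np.mean([f["color"].astype(float) for f in F],0).mean(2)[y0:y0+50,x0:x0+36]
g=cv2.resize(im,None,fx=11,fy=11,interpolation=cv2.INTER_CUBIC)
g=np.clip((g-g0)*gk,0,255).astype('uint8'); a=cv2.cvtColor(g,cv2.COLOR_GRAY2BGR); b=a.copy()
for p in P+clamp(cx,cy,ca):
    u=(proj(s,p)-[x0,y0]+.5)*11-.5; cv2.polylines(a,[np.round(u*16).astype(np.int32)],False,(0,0,255),1,cv2.LINE_AA,4)
cv2.imwrite(f"pics/{n}.png",np.hstack([a,b])); print(x0,y0)
E
python3 look2.py f1 519.4 -39.8 1.15 20 2; python3 -c "
from h import *
go(519,-39.2,375,1.15)"
```

```text
326 214
clk 9.32 p [519.2 -39.1 379.6] phi 1.1490 turn [ 0.002  0.006 -0.001] shift [ 0.1 -0.2  4.6] F [ 0.2 -0.  -1.3] M [ 0.07 -0.01 -0.03] op 0.228 q6 -1.23
```

View pics/f1.png

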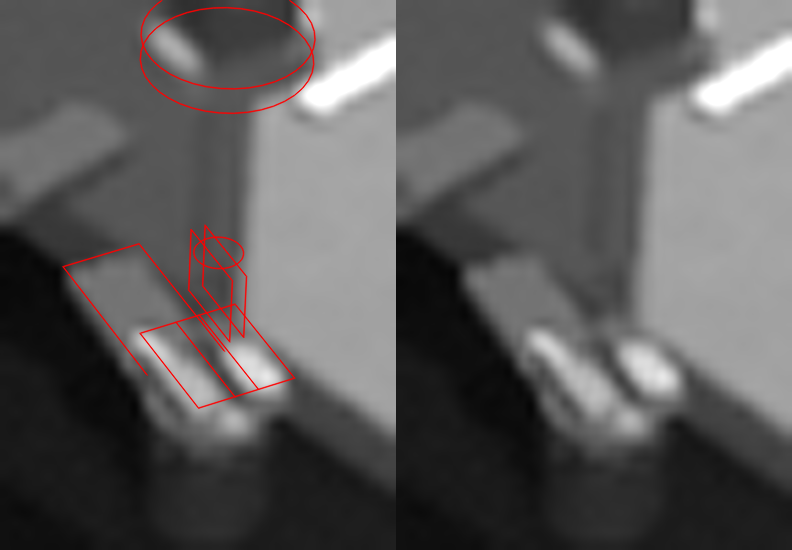

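```bash
python3 -m creep '[[0,0.005,0,0,0,4,1],[0,0,0,0,0,4,1],[0,0,0,0,0,3,1],[0,0,0,0,0,2,1]]'; python3 -c "
from h import *
go(519,-39.2,359,1.15)"
```

```text
clock: 9.65
eef_pos: [519.8, -39.1, 367.0]
tcp_rot: [3.138, 0.003, 2.72]
contact_force: [-0.3, -0.6, -0.3]
opening: 0.234
clk 9.65 p [519.8 -39.1 367. ] phi 1.1490 turn [ 0.003  0.003 -0.001] shift [ 0.7 -0.4  8. ] F [-0.3 -0.6 -0.3] M [ 0.01  0.04 -0.04] op 0.234 q6 -1.23
```

```bash
python3 -m creep '[[0,0.003,0,0.5,0,2,1],[0,0,0,0,0,2,1],[0,0,0,0,0,1,1]]'; python3 -c "
from h import *
go(519,-39.2,359,1.15)"; python3 look2.py f2 518.8 -39 1.15 20 2
```

```text
clock: 9.9
eef_pos: [519.2, -38.9, 361.1]
tcp_rot: [3.138, -0.0, 2.72]
contact_force: [0.1, -0.1, -1.7]
opening: 0.238
clk 9.90 p [519.2 -38.9 361.1] phi 1.1491 turn [ 0.003 -0.    -0.001] shift [ 0.1 -0.4  2.1] F [ 0.1 -0.1 -1.7] M [-0.05  0.01  0.01] op 0.238 q6 -1.23
325 219
```

View pics/f2.png

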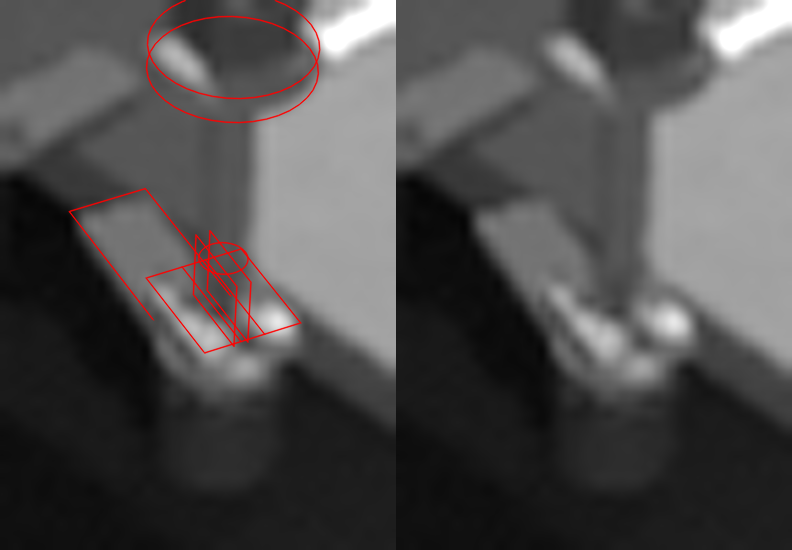

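```bash
python3 -m creep '[[0.003,0,0,0,0,2,1],[0,0,0,0,0,2,1]]'; python3 -c "
from h import *
go(519,-39.2,359,1.15)"; 
```

```text
clock: 10.27
eef_pos: [519.5, -38.9, 357.9]
tcp_rot: [3.141, 0.001, 2.72]
contact_force: [-0.5, 0.8, -0.4]
opening: 0.233
clk 10.27 p [519.5 -38.9 357.9] phi 1.1490 turn [ 0.     0.001 -0.001] shift [ 0.4 -0.5 -1.1] F [-0.5  0.8 -0.4] M [0.07 0.09 0.01] op 0.233 q6 -1.23
```

```bash
python3 -m creep '[[0,0,0,0,0,1,1],[0,0,0,0,0,1,1]]'; python3 -c "
from h import *
go(519,-39.2,359,1.15)"; python3 look2.py f3 518.8 -39 1.15 20 2.5
```

```text
clock: 10.43
eef_pos: [519.5, -38.9, 355.5]
tcp_rot: [3.141, 0.001, 2.72]
contact_force: [-0.3, -0.4, -0.0]
opening: 0.232
clk 10.43 p [519.5 -38.9 355.5] phi 1.1490 turn [ 0.     0.001 -0.001] shift [ 0.3 -0.5 -3.5] F [-0.3 -0.4 -0. ] M [ 0.02  0.04 -0.07] op 0.232 q6 -1.23
326 221
```

View pics/f3.png

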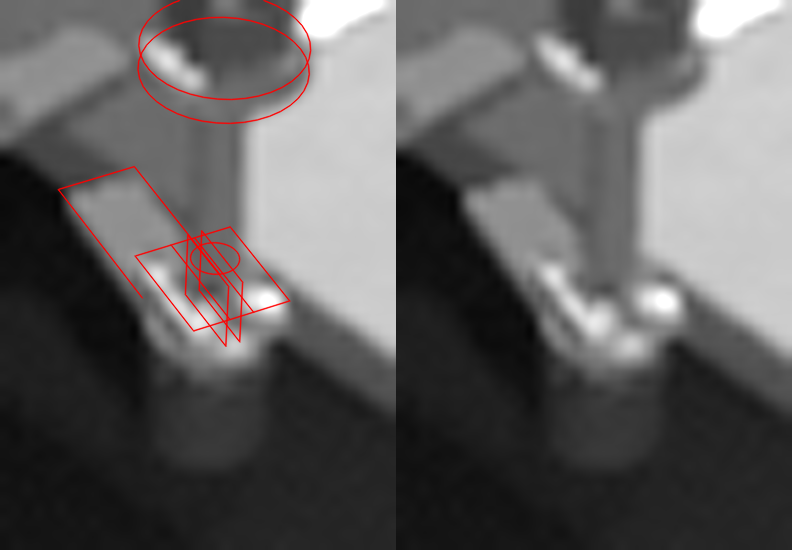

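```bash
python3 -m creep '[[0,0,0,0,0,1,1],[0,0,0,0,0,0.8,1]]'; python3 -c "
from h import *
go(519,-39.2,359,1.15)"
```

```text
clock: 10.8
eef_pos: [519.8, -38.9, 355.3]
tcp_rot: [3.141, 0.002, 2.72]
contact_force: [-4.4, 0.2, 11.7]
opening: 0.232
clk 10.80 p [519.8 -38.9 355.3] phi 1.1491 turn [ 0.001  0.002 -0.001] shift [ 0.6 -0.6 -3.7] F [-4.4  0.2 11.7] M [0.06 1.04 0.02] op 0.232 q6 -1.23
```

```bash
python3 -m creep '[[0,0,0,0,0,-1,1],[0,0,0.04,0,0,0,1],[0,0,0.04,0,0,0,1],[0,0,0.04,0,0,0,1]]'; python3 -c "
from h import *
go(519,-39.2,356,-.1314)"
```

```text
clock: 11.13
eef_pos: [519.2, -38.7, 356.5]
tcp_rot: [3.141, 0.0, 2.596]
contact_force: [-0.6, 1.4, -1.0]
opening: 0.231
clk 11.13 p [519.2 -38.7 356.5] phi 1.0257 turn [ 1.000e-03 -0.000e+00  1.157e+00] shift [-0.1 -0.5  0.5] F [-0.6  1.4 -1. ] M [0.29 0.2  0.04] op 0.231 q6 -1.10
```

```bash
python3 -m creep '[[0,0,0.04,0,0,0.3,1],[0,0,0.04,0,0,0,1],[0,0,0.04,0,0,0,1],[0,0,0.04,0,0,0,1]]'; python3 -c "
from h import *
go(519,-39.2,356,-.1314)"; python3 look2.py f4 518.8 -39 0.98 20 2.5
```

```text
clock: 11.47
eef_pos: [519.0, -38.5, 356.1]
tcp_rot: [3.141, -0.001, 2.429]
contact_force: [-0.1, 0.6, -0.3]
opening: 0.236
clk 11.47 p [519.  -38.5 356.1] phi 0.8579 turn [ 0.    -0.001  0.989] shift [-0.5 -0.5  0.1] F [-0.1  0.6 -0.3] M [0.07 0.07 0.21] op 0.236 q6 -0.94
324 221
```

View pics/f4.png

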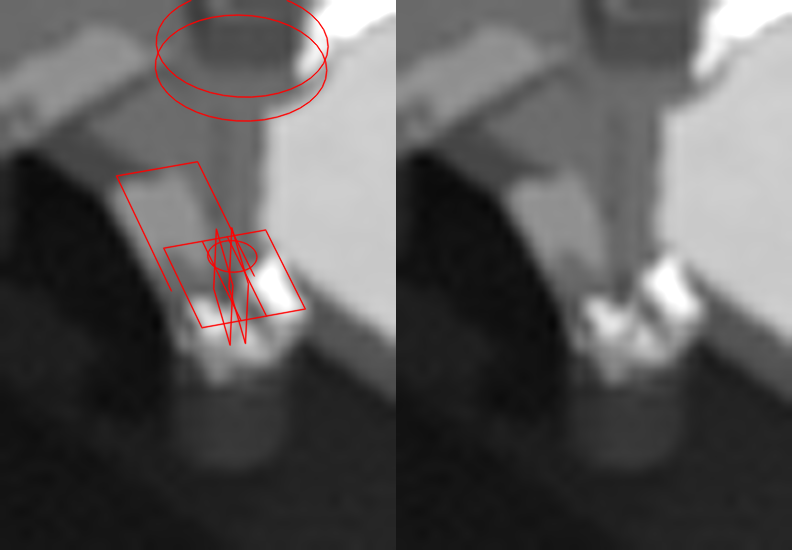

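The tongue has followed the key: it now lies at about (160,230) of the crop and the measured moment is about 0.2 N m. I'll keep turning.

```bash
python3 -m creep '[[0,0,0.06,-0.3,-0.3,0.3,1],[0,0,0.06,0,0,0,1],[0,0,0.06,0,0,0,1],[0,0,0.06,0,0,0,1],[0,0,0.06,0,0,0,1],[0,0,0.06,0,0,0,1]]'; python3 -c "
from h import *
go(519,-39.2,356,-.1314)"
```

```text
clock: 12.17
eef_pos: [519.1, -38.5, 356.2]
tcp_rot: [3.14, -0.002, 2.067]
contact_force: [0.6, 1.0, -0.6]
opening: 0.233
clk 12.17 p [519.1 -38.5 356.2] phi 0.4964 turn [ 0.001 -0.002  0.628] shift [-0.5 -0.4  0.2] F [ 0.6  1.  -0.6] M [0.13 0.11 0.17] op 0.233 q6 -0.58
```

```bash
python3 -m creep '[[0,0,0.06,-0.3,-0.3,0.3,1],[0,0,0.06,0,0,0,1],[0,0,0.06,0,0,0,1],[0,0,0.06,0,0,0,1],[0,0,0.06,0,0,0,1],[0,0,0.06,0,0,0,1],[0,0,0.06,0,0,0,1],[0,0,0.06,0,0,0,1],[0,0,0.06,0,0,0,1]]'; python3 -c "
from h import *
go(519,-39.2,356,-.1314)"
```

```text
clock: 12.92
eef_pos: [519.2, -38.5, 356.2]
tcp_rot: [3.141, -0.003, 1.513]
contact_force: [-0.0, 0.8, -0.1]
opening: 0.237
clk 12.92 p [519.2 -38.5 356.2] phi -0.0577 turn [ 0.001 -0.003  0.074] shift [-0.7 -0.2  0.2] F [-0.   0.8 -0.1] M [0.08 0.1  0.15] op 0.237 q6 -0.02
```

```bash
for k in 1; do python3 -m creep '[[0,0,0.03,-0.4,-0.2,0.2,1],[0,0,0.03,0,0,0,1],[0,0,0.03,0,0,0,1]]'>/dev/null; python3 -c "
from h import *
go(519,-39.2,356,-.1314)"; done; python3 -m creep '[[0,0,0.03,0,0,0,1],[0,0,0.03,0,0,0,1]]'>/dev/null; python3 -c "
from h import *
go(519,-39.2,356,-.1314)"
```

```text
clk 13.17 p [519.1 -38.7 356.2] phi -0.1503 turn [ 0.001 -0.004 -0.019] shift [-0.5 -0.1  0.2] F [-0.9  0.4 -1. ] M [0.05 0.08 0.16] op 0.231 q6 0.07
clk 13.33 p [519.2 -38.7 356.1] phi -0.2102 turn [ 0.001 -0.004 -0.079] shift [-0.6 -0.1  0.1] F [ 0.   0.6 -0. ] M [0.04 0.14 0.12] op 0.237 q6 0.13
```

```bash
python3 -m creep '[[0,0,0.03,0,0,0,1]]'>/dev/null; python3 -c "
from h import *
go(519,-39.2,356,-.1314)";python3 -m creep '[[0,0,0.03,0,0,0,1]]'>/dev/null; python3 -c "
from h import *
go(519,-39.2,356,-.1314)"; python3 look2.py f5 518.8 -39 -0.1314 20 2.5
```

```text
clk 13.42 p [519.2 -38.6 356.2] phi -0.2402 turn [ 0.001 -0.004 -0.109] shift [-0.6 -0.   0.2] F [ 0.1  1.2 -1.1] M [0.06 0.06 0.19] op 0.237 q6 0.16
clk 13.50 p [519.2 -38.6 356.1] phi -0.2702 turn [ 0.001 -0.004 -0.139] shift [-0.6 -0.   0.1] F [-1.   0.7 -0.1] M [0.09 0.06 0.1 ] op 0.232 q6 0.19
320 220
```

View pics/f5.png

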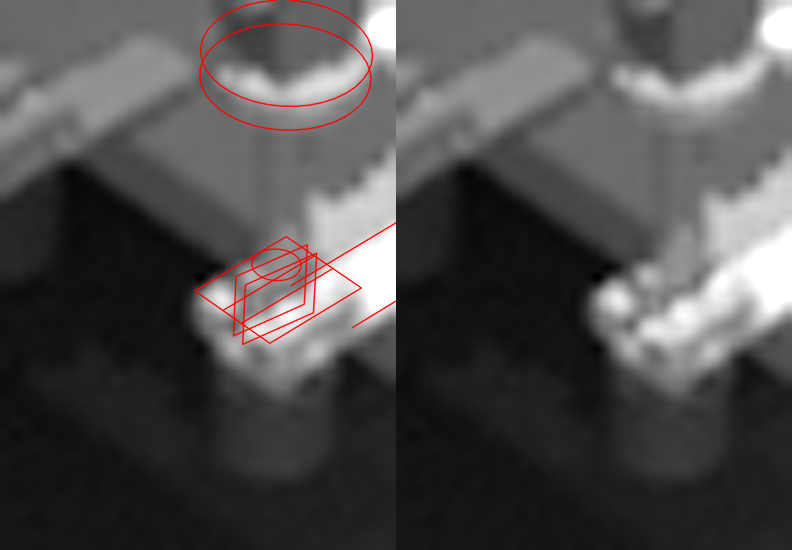

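```bash
for i in 1 2 3; do python3 -m creep '[[0,0,0.025,0,0,0,1]]'>/dev/null; python3 -c "
from h import *
go(519,-39.2,356,-.1314)";done
```

```text
clk 13.78 p [519.2 -38.6 356.1] phi -0.2924 turn [ 0.001 -0.004 -0.161] shift [-0.6 -0.   0.1] F [-0.1  0.5 -0.2] M [0.03 0.12 0.14] op 0.237 q6 0.21
clk 13.87 p [519.2 -38.7 356.1] phi -0.3189 turn [ 0.001 -0.004 -0.188] shift [-0.6 -0.   0.1] F [-0.3  0.2 -1.2] M [0.1  0.02 0.17] op 0.235 q6 0.24
clk 13.95 p [519.2 -38.6 356.1] phi -0.3457 turn [ 0.001 -0.004 -0.214] shift [-0.6 -0.   0.1] F [-0.2 -0.2  0.3] M [0.11 0.08 0.36] op 0.231 q6 0.26
```

```bash
for i in 1 2; do python3 -m creep '[[0,0,0.025,0,0,0,1]]'>/dev/null; python3 -c "
from h import *
go(519,-39.2,356,-.1314)";done
```

```text
clk 14.03 p [519.2 -38.6 356.1] phi -0.3726 turn [ 0.001 -0.004 -0.241] shift [-0.6  0.   0.1] F [-0.9  0.6 -0.7] M [0.11 0.02 0.38] op 0.235 q6 0.29
clk 14.12 p [519.3 -38.6 356.2] phi -0.3993 turn [ 0.001 -0.004 -0.268] shift [-0.7  0.   0.2] F [-0.7  0.8 -1. ] M [0.15 0.   0.53] op 0.235 q6 0.32
```

```bash
python3 -m creep '[[0,0,-0.05,0,0,0,1],[0,0,-0.05,0,0,0,1],[0,0,-0.05,0,0,0,1],[0,0,-0.03,0,0,0,1]]'>/dev/null; python3 -c "
from h import *
go(519,-39.2,356,-.1314)"; python3 look2.py f6 518.8 -39 -0.1314 20 2.5
```

```text
clk 14.45 p [519.2 -38.6 356.1] phi -0.2184 turn [ 0.001 -0.004 -0.087] shift [-0.6 -0.1  0.1] F [ 0.  -0.8 -1.1] M [0.05 0.01 0.04] op 0.235 q6 0.14
320 220
```

View pics/f6.png

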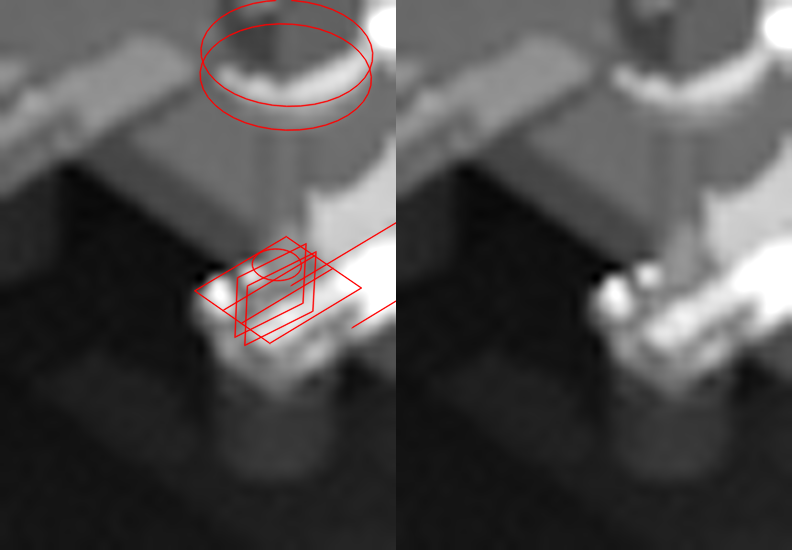

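Torque is back to about 0 and the clamp looks home and parallel. I'll lift out and look at the clamp without the key over it.

```bash
python3 -m creep '[[0,0,0,0,0,-6,1],[0,0,0,0,0,-10,1],[0,0,0,0,0,-15,1],[0,0,0,0,0,-15,1],[0,0,0,0,0,-10,1],[0,0,0,0,0,0,1]]'>/dev/null; python3 - <<'E'
from h import *
go(550,212,400,-.1)
s=grab_frame("side"); P=clamp(518.8,-39,-.1314)+clamp(529.9,45.3,-.1314)
zoomdraw(s,P,290,190,90,70,8,"pics/g1.png",2.2)
E
```

```text
clk 15.15 p [519.  -38.8 417.1] phi -0.2272 turn [ 0.001 -0.004 -0.127] shift [251.3 -26.3  18. ] F [ 0.2  0.3 -1. ] M [0.01 0.   0.  ] op 0.233 q6 0.15
```

View pics/g1.png

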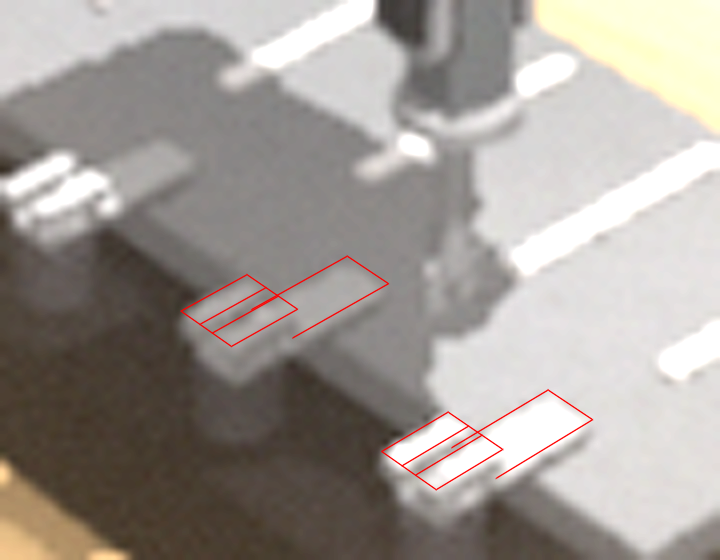

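```bash
python3 -m creep '[[0,0,0,20,-3,0,1],[0,0,0,31,-3,0,1],[0,0,0,31,-3,-1,1],[0,0,0,31,-3,-1,1],[0,0,0,31,-3,-1,1],[0,0,0,31,-3,-1,1],[0,0,0,31,-3,-1,1],[0,0,0,25,-3,-1,1],[0,0,0,15,-1,0,1],[0,0,0,0,0,0,1]]'>/dev/null;  python3 -c "
from h import *
go(552.4,214.4,405,1.0)"
```

```text
clk 16.03 p [549.7 216.3 417.6] phi -0.2342 turn [-0.003 -0.003 -1.234] shift [-1.2  3.1 12.6] F [-0.1 -0.2 -0.6] M [ 0.05  0.01 -0.08] op 0.237 q6 0.60
```

```bash
python3 -m creep '[[0,0,-0.1,0,0,0,1],[0,0,-0.12,0,0,-1,1],[0,0,-0.12,0,0,-1,1],[0,0,-0.12,0,0,-1,1],[0,0,-0.12,0,0,-1,1],[0,0,-0.12,0,0,-1,1],[0,0,-0.12,0,0,-1,1],[0,0,-0.12,0,0,-1,1],[0,0,-0.12,0,0,-1,1],[0,0,-0.12,0,0,0,1]]'>/dev/null;  python3 -c "
from h import *
go(552.4,214.4,405,1.0)"
```

```text
clk 16.87 p [547.  210.4 417.9] phi 0.9915 turn [-0.013 -0.01  -0.009] shift [-2.4  6.5 12.8] F [ 0.2 -0.5 -0.4] M [ 0.02 -0.03  0.01] op 0.236 q6 -0.63
```

```bash
python3 -m creep '[[-0.013,-0.01,-0.009,-2.4,6.5,6,1],[0,0,0,0,0,6,1],[0,0,0,0,0,0,1]]'>/dev/null;  python3 -c "
from h import *
go(552.4,214.4,380,1.0)"
```

```text
clk 17.12 p [551.8 211.8 403.8] phi 1.0067 turn [-0.003 -0.001  0.007] shift [ 0.9  2.6 23.8] F [-0.1  0.6 -0.1] M [-0.05  0.01 -0.02] op 0.231 q6 -0.64
```

```bash
python3 -m creep '[[0,0,0,0.9,2.6,7,1],[0,0,0,0,0,7,1],[0,0,0,0,0,7,1],[0,0,0,0,0,0,1]]'>/dev/null;  python3 -c "
from h import *
go(552.4,214.4,380,1.0)"; sed -i 's/^KZ=.*/KZ=199.0/' h.py; python3 look2.py k1 552.4 213.8 1.02 20 2
```

```text
clk 17.45 p [551.6 213.2 379.7] phi 1.0027 turn [-0.006 -0.003  0.003] shift [-0.   1.5 -0.3] F [ 0.7 -0.  -1.8] M [-0.    0.03  0.03] op 0.231 q6 -0.64
253 164
```

View pics/k1.png

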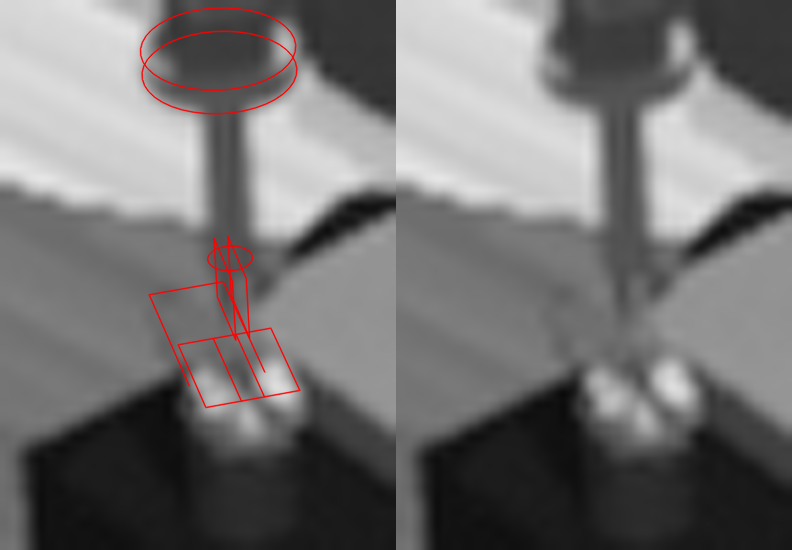

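```bash
python3 -m creep '[[-0.006,-0.003,0,0,1.3,4,1],[0,0,0,0,0,4,1],[0,0,0,0,0,3,1]]'>/dev/null;  python3 -c "
from h import *
go(552.7,213.5,356,1.0)"
```

```text
clk 17.90 p [553.6 215.  371.8] phi 1.0031 turn [0.006 0.004 0.003] shift [ 0.  -1.8 15.8] F [ 0.1 -0.3 -2.1] M [0.01 0.   0.04] op 0.229 q6 -0.64
```

```bash
python3 -m creep '[[0.006,0.004,0,0,-1.6,1,1],[0,0,0,0,0,2,1],[0,0,0,0,0,0,1]]'>/dev/null;  python3 -c "
from h import *
go(552.7,213.5,356,1.0)"; python3 look2.py k2 553 213.2 1.02 20 2
```

```text
clk 18.15 p [552.4 213.5 367.6] phi 1.0032 turn [-0.002 -0.001  0.003] shift [-0.3  0.2 11.6] F [ 0.1 -0.5 -0.9] M [ 0.03 -0.    0.06] op 0.236 q6 -0.64
254 167
```

View pics/k2.png

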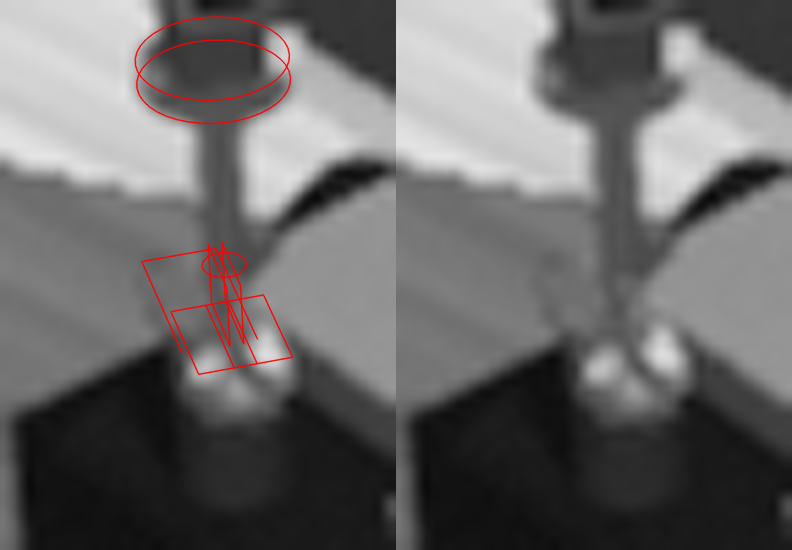

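```bash
for i in 1 2 3; do python3 -m creep '[[0,0,0,0,0,1.5,1]]'>/dev/null;  python3 -c "
from h import *
go(552.7,213.5,356,1.0)";done
```

```text
clk 18.43 p [552.8 213.7 367.1] phi 1.0033 turn [-0.     0.     0.003] shift [-0.1 -0.2 11.1] F [ 0.6  0.7 -1.6] M [-0.02 -0.03 -0.01] op 0.238 q6 -0.64
clk 18.52 p [552.8 213.7 365.7] phi 1.0033 turn [0.    0.001 0.003] shift [-0.  -0.3  9.7] F [-0.3  0.1 -1.1] M [-0.03 -0.   -0.02] op 0.227 q6 -0.64
clk 18.60 p [552.9 213.7 364.2] phi 1.0033 turn [0.    0.001 0.003] shift [ 0.  -0.3  8.2] F [-0.5 -0.1 -1.2] M [0.05 0.04 0.04] op 0.231 q6 -0.64
```

```bash
for i in 1 2 3 4; do python3 -m creep '[[0,0,0,0,0,1.5,1]]'>/dev/null;  python3 -c "
from h import *
go(552.7,213.5,356,1.0)";done
```

```text
clk 18.68 p [552.9 213.7 362.5] phi 1.0033 turn [0.    0.001 0.003] shift [ 0.  -0.3  6.5] F [ 0.7 -1.2 -0.1] M [ 0.02  0.   -0.01] op 0.237 q6 -0.64
clk 18.77 p [552.9 213.7 360.9] phi 1.0033 turn [0.001 0.001 0.003] shift [ 0.  -0.3  4.9] F [-0.1  0.5 -0.2] M [ 0.01 -0.04  0.  ] op 0.234 q6 -0.64
clk 18.85 p [552.8 213.7 359.1] phi 1.0033 turn [0.    0.001 0.003] shift [ 0.  -0.3  3.1] F [-0.4 -0.2 -0.7] M [0.01 0.02 0.01] op 0.236 q6 -0.64
clk 18.93 p [552.8 213.7 357.4] phi 1.0033 turn [0.    0.001 0.003] shift [-0.  -0.3  1.4] F [ 0.1 -0.5 -2. ] M [0.   0.   0.06] op 0.231 q6 -0.64
```

The key is 6 to 7 mm below head-top level with no contact force, so the blade is in the slot. I'll turn clockwise.

```bash
python3 -m creep '[[0,0,0.05,0,0,0.4,1],[0,0,0.05,0,0,0,1],[0,0,0.05,0,0,0,1],[0,0,0.05,0,0,0,1],[0,0,0.05,0,0,0,1]]'>/dev/null; python3 -c "
from h import *
go(552.7,213.5,356.3,-.33)"; python3 look2.py k3 553 213.2 .86 20 2
```

```text
clk 19.35 p [552.5 213.9 356.3] phi 0.7446 turn [-0.    -0.     1.075] shift [-0.4 -0.2 -0. ] F [ 0.2 -1.2  0.5] M [-0.02  0.11  0.11] op 0.237 q6 -0.38
253 171
```

View pics/k3.png

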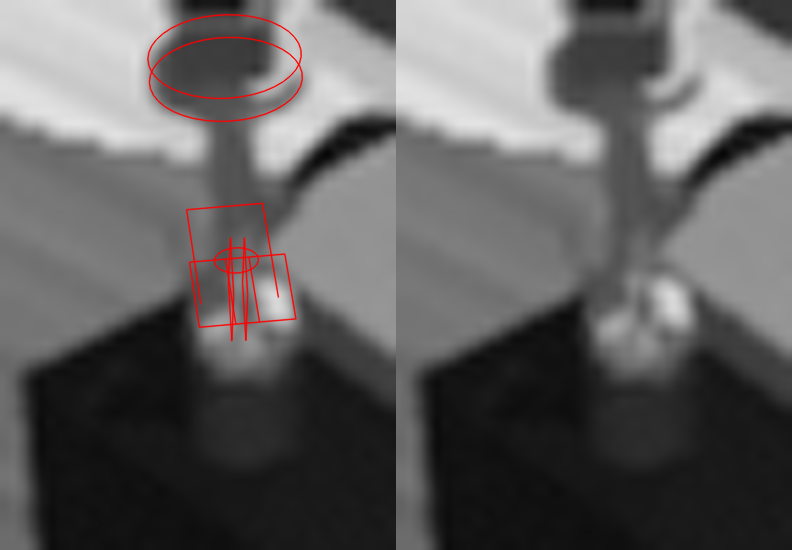

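The head is turning with the blade. I'll continue.

```bash
python3 -m creep '[[0,0,0.06,-0.2,0,0.2,1],[0,0,0.06,0,0,0,1],[0,0,0.06,0,0,0,1],[0,0,0.06,0,0,0,1],[0,0,0.06,0,0,0,1],[0,0,0.06,0,0,0,1],[0,0,0.06,0,0,0,1],[0,0,0.06,0,0,0,1]]'>/dev/null; python3 -c "
from h import *
go(552.7,213.5,356.3,-.33)"; python3 -m creep '[[0,0,0.06,-0.2,0,0.2,1],[0,0,0.06,0,0,0,1],[0,0,0.06,0,0,0,1],[0,0,0.06,0,0,0,1],[0,0,0.06,0,0,0,1],[0,0,0.06,0,0,0,1],[0,0,0.05,0,0,0,1]]'>/dev/null; python3 -c "
from h import *
go(552.7,213.5,356.3,-.33)"
```

```text
clk 20.22 p [552.6 214.2 356.3] phi 0.2639 turn [-0.001 -0.001  0.594] shift [-0.8 -0.1 -0. ] F [-0.4  1.   0.1] M [0.12 0.16 0.12] op 0.239 q6 0.10
clk 20.80 p [552.6 214.5 356.3] phi -0.1545 turn [-0.001 -0.002  0.176] shift [-1.   0.2 -0. ] F [-0.3  0.3 -0.3] M [0.05 0.09 0.18] op 0.236 q6 0.52
```

```bash
python3 -m creep '[[0,0,0.04,-0.3,0,0,1],[0,0,0.04,0,0,0,1],[0,0,0.04,0,0,0,1]]'>/dev/null; python3 -c "
from h import *
go(552.7,213.5,356.3,-.33)"; for i in 1 2 3 4; do python3 -m creep '[[0,0,0.025,0,0,0,1]]'>/dev/null; python3 -c "
from h import *
go(552.7,213.5,356.3,-.33)";done
```

```text
clk 21.05 p [552.7 214.5 356.3] phi -0.2759 turn [-0.001 -0.003  0.054] shift [-0.9  0.3 -0. ] F [ 1.  -0.3 -0.3] M [0.07 0.07 0.07] op 0.234 q6 0.64
clk 21.13 p [552.7 214.4 356.3] phi -0.3013 turn [-0.001 -0.003  0.029] shift [-0.9  0.3 -0. ] F [0.3 0.3 0.6] M [-0.03  0.06  0.1 ] op 0.233 q6 0.67
clk 21.22 p [552.7 214.5 356.3] phi -0.3257 turn [-0.    -0.003  0.004] shift [-0.9  0.4 -0. ] F [-0.1 -0.3  0.5] M [-0.02  0.1   0.24] op 0.233 q6 0.69
clk 21.30 p [552.7 214.5 356.3] phi -0.3504 turn [-0.001 -0.003 -0.02 ] shift [-0.9  0.4 -0. ] F [-1.2  0.3  0.4] M [0.05 0.1  0.35] op 0.235 q6 0.72
clk 21.38 p [552.7 214.5 356.3] phi -0.3757 turn [-0.    -0.003 -0.046] shift [-1.   0.4 -0. ] F [-0.6  1.1 -0.7] M [0.12 0.1  0.45] op 0.235 q6 0.74
```

```bash
python3 -m creep '[[0,0,0.025,0,0,0,1]]'>/dev/null; python3 -c "
from h import *
go(552.7,213.5,356.3,-.21)"; python3 -m creep '[[0,0,-0.05,0,0,0,1],[0,0,-0.05,0,0,0,1],[0,0,-0.05,0,0,0,1],[0,0,-0.03,0,0,0,1]]'>/dev/null; python3 -c "
from h import *
go(552.7,213.5,356.3,-.21)"; python3 -m creep '[[0,0,0,0,0,-6,1],[0,0,0,0,0,-10,1],[0,0,0,0,0,-15,1],[0,0,0,0,0,-15,1],[0,0,0,0,0,-10,1],[0,0,0,0,0,0,1]]'>/dev/null; python3 - <<'E'
from h import *
go(424.2,-310,417,-.227)
s=grab_frame("side"); P=clamp(552.6,213.6,-.1314)+clamp(541.2,129.6,-.1314)
zoomdraw(s,P,240,160,90,70,8,"pics/g2.png",2.2)
E
```

```text
clk 21.47 p [552.7 214.6 356.3] phi -0.4012 turn [-0.    -0.003 -0.191] shift [-1.   0.4 -0. ] F [-0.8  0.1  0.9] M [0.05 0.08 0.53] op 0.234 q6 0.77
clk 21.80 p [552.8 214.5 356.1] phi -0.2163 turn [ 0.    -0.003 -0.006] shift [-1.   0.2 -0.2] F [-0.1 -0.6 -2.3] M [-0.01 -0.02 -0.06] op 0.232 q6 0.58
clk 22.30 p [552.7 214.1 416.6] phi -0.2208 turn [-0.001 -0.002  0.006] shift [-539.6  -10.6   -1.5] F [ 0.5  0.9 -1.3] M [ 0.   -0.03 -0.05] op 0.231 q6 0.59
```

View pics/g2.png

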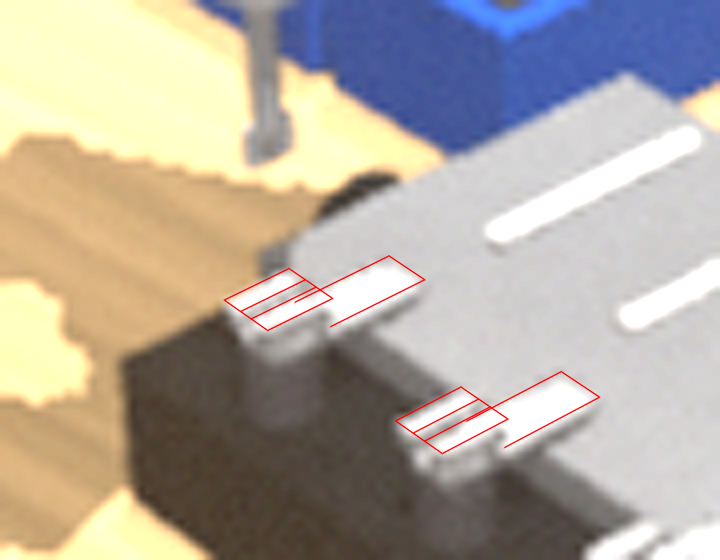

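```bash
python3 -m creep '[[0,0,0,-22,-0.6,0,1],[0,0,0,-33,-0.6,0,1],[0,0,0,-33,-0.6,0,1],[0,0,0,-33,-0.6,0,1],[0,0,0,-33,-0.6,0,1],[0,0,0,-33,-0.6,0,1],[0,0,0,-33,-0.6,0,1],[0,0,0,-33,-0.6,0,1],[0,0,0,-33,-0.6,0,1],[0,0,0,-33,-0.6,0,1]]'>/dev/null;  python3 -c "
from h import *
go(424.2,-310,417,-.227)"
```

```text
clk 23.18 p [ 472.2 -102.4  409.6] phi -0.2159 turn [-0.004 -0.004  0.011] shift [-213.1   -2.5   -8.1] F [ 0.6  0.2 -1.3] M [-0.04 -0.04  0.07] op 0.235 q6 -0.00
```

```bash
python3 -m creep '[[0,0,0,-33,-0.4,-4,1],[0,0,0,-33,-0.4,-4,1],[0,0,0,-33,-0.4,-1,1],[0,0,0,-33,-0.4,-1,1],[0,0,0,-33,-0.4,0,1],[0,0,0,-25,-0.4,0,1],[0,0,-0.05,-12,0,0,1],[0,0,-0.05,0,0,0,1],[0,0,-0.04,0,0,0,1],[0,0,0,0,0,0,1]]'>/dev/null;  python3 -c "
from h import *
go(424.2,-310,417,-.082)"
```

```text
clk 24.02 p [ 417.4 -315.   413.6] phi -0.0823 turn [-0.009 -0.005 -0.   ] shift [ 5.6  6.4 -3.4] F [ 0.1  0.1 -0.9] M [-0.02 -0.02 -0.01] op 0.234 q6 -0.57
```

```bash
python3 -m creep '[[-0.009,-0.005,0,5.6,6.4,0,1],[0,0,0,0,0,0,1],[0,0,0,0,0,0,1]]'>/dev/null;  python3 -c "
from h import *
go(424.2,-310,400,-.082)"; python3 -m creep '[[0,0,0,0,0,5,1],[0,0,0,0,0,0,1]]'>/dev/null;  python3 - <<'E'
from h import *
go(424.2,-310,400,-.082)
t=grab_frame("top"); s=grab_frame("side")
cv2.imwrite("pics/m1.png",np.hstack([crop(t["color"][:,:,::-1],440,210,80,90,5,1.7),crop(s["color"][:,:,::-1],390,270,80,90,5,1.7)]))
E
```

```text
clk 24.27 p [ 424.6 -309.1  412.4] phi -0.0867 turn [-0.001 -0.    -0.005] shift [-0.9 -0.3 12.4] F [ 1.4 -0.  -1.1] M [ 0.01  0.01 -0.03] op 0.234 q6 -0.55
clk 24.43 p [ 425.  -308.2  406.9] phi -0.0864 turn [-0.001 -0.    -0.004] shift [-1.9 -0.6  6.9] F [-0.1 -0.3 -0.7] M [ 0.02  0.04 -0.  ] op 0.238 q6 -0.54
```

View pics/m1.png

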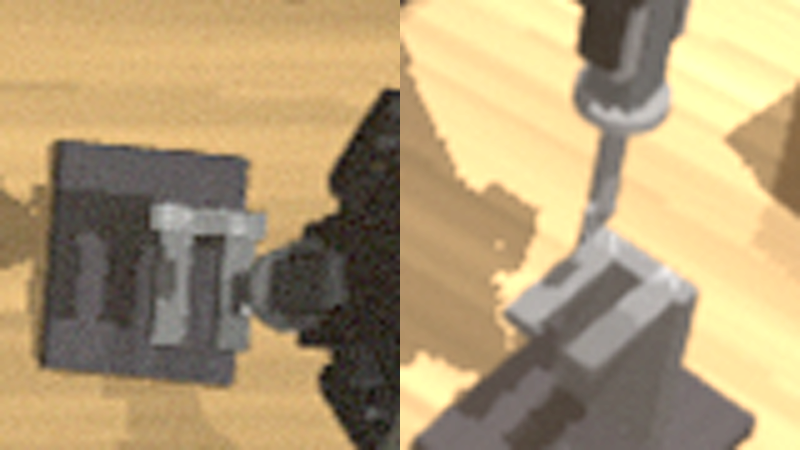

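```bash
python3 -m creep '[[0,0,0,-1.9,-0.6,10,1],[0,0,0,0,0,10,1],[0,0,0,0,0,7,1],[0,0,0,0,0,0,1]]'>/dev/null;  python3 -c "
from h import *
go(424.2,-310,301.5,-.082)"
```

```text
clk 24.87 p [ 424.3 -310.4  378.2] phi -0.0865 turn [ 0.001  0.001 -0.005] shift [ 0.5 -0.2 76.7] F [-0.6  0.9 -1.7] M [ 0.03 -0.02  0.09] op 0.233 q6 -0.55
```

```bash
python3 -m creep '[[0,0,0,0.3,0,7,1],[0,0,0,0,0,7,1],[0,0,0,0,0,7,1],[0,0,0,0,0,0,1]]'>/dev/null;  python3 -c "
from h import *
go(424.2,-310,301.5,-.082)"; python3 -m creep '[[0,0,0,0,0,7,1],[0,0,0,0,0,7,1],[0,0,0,0,0,7,1],[0,0,0,0,0,0,1]]'>/dev/null;  python3 -c "
from h import *
go(424.2,-310,301.5,-.082)"
```

```text
clk 25.20 p [ 424.  -310.1  354. ] phi -0.0869 turn [-0.001 -0.    -0.005] shift [ 0.1  0.2 52.5] F [-0.7  0.5 -1.3] M [0.04 0.05 0.01] op 0.234 q6 -0.55
clk 25.53 p [ 424.1 -310.1  330.7] phi -0.0869 turn [-0.001  0.    -0.005] shift [ 0.2  0.1 29.2] F [-0.7  0.6 -1.5] M [ 0.03 -0.01  0.02] op 0.235 q6 -0.55
```

```bash
python3 -m creep '[[0,0,0,0,0,7,1],[0,0,0,0,0,7,1],[0,0,0,0,0,5,1],[0,0,0,0,0,3,1],[0,0,0,0,0,0,1]]'>/dev/null;  python3 -c "
from h import *
go(424.2,-310,301.5,-.082)"
```

```text
clk 25.95 p [ 424.1 -310.2  306.1] phi -0.0869 turn [-0.001 -0.    -0.005] shift [0.2 0.1 4.6] F [ 0.2  0.1 -1.2] M [ 0.03 -0.01  0.01] op 0.233 q6 -0.55
```

```bash
python3 -m creep '[[0,0,0,0,0,2,1],[0,0,0,0,0,2,1]]'>/dev/null;  for i in 1 2 3; do python3 -m creep '[[0,0,0,0,0,1,1]]'>/dev/null; python3 -c "
from h import *
go(424.2,-310,301.5,-.082)"; done
```

```text
clk 26.20 p [ 424.3 -310.3  300.9] phi -0.0869 turn [-0.     0.    -0.005] shift [ 0.3 -0.1 -0.6] F [ 0.2 -0.2 -1.1] M [ 0.02 -0.06 -0.06] op 0.234 q6 -0.55
clk 26.28 p [ 424.4 -310.4  299.9] phi -0.0869 turn [-0.     0.    -0.005] shift [ 0.3 -0.2 -1.6] F [-0.4 -0.1 -1.5] M [-0.02 -0.01  0.  ] op 0.238 q6 -0.55
clk 26.37 p [ 424.4 -310.4  299. ] phi -0.0869 turn [ 0.     0.001 -0.005] shift [ 0.4 -0.3 -2.5] F [ 0.4  0.3 11.2] M [0.08 0.1  0.04] op 0.230 q6 -0.55
```

Contact with the fork at TCP z = 299, as expected. I'll look before letting go.

```bash
python3 - <<'E'
from h import *
t=grab_frame("top"); s=grab_frame("side")
cv2.imwrite("pics/m2.png",np.hstack([crop(t["color"][:,:,::-1],440,210,80,90,5,1.7),crop(s["color"][:,:,::-1],390,270,80,90,5,1.7)]))
E
```

```text
(no output)
```

View pics/m2.png

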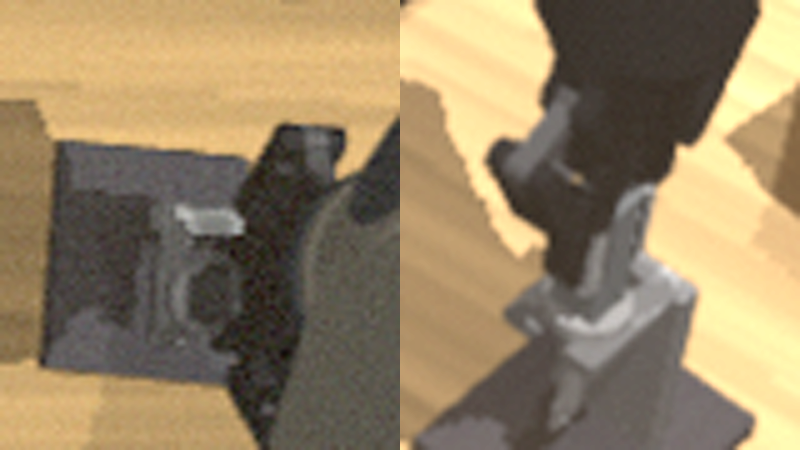

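The collar lies on the arms, at about (585,315) in the side crop, with the blade below the fork. I'll release.

```bash
python3 -m creep '[[0,0,0,0,0,0,0.7],[0,0,0,0,0,0,0.6],[0,0,0,0,0,0,0.5],[0,0,0,0,0,0,0.35],[0,0,0,0,0,0,0.35],[0,0,0,0,0,0,0.35]]' 25; python3 -m creep '[[0,0,0,0,0,-8,0.35],[0,0,0,0,0,-15,0.35],[0,0,0,0,0,-20,0.35],[0,0,0,0,0,-25,0.35],[0,0,0,0,0,-30,0.35],[0,0,0,0,0,-20,0.35],[0,0,0,0,0,0,0.35]]'; python3 -m creep '[[0,0,0,20,-35,0,0.35],[0,0,0,25,-35,0,0.35],[0,0,0,25,-30,0,0.35],[0,0,0,0,0,0,0.35],[0,0,0,0,0,0,0.35]]'; python3 - <<'E'
from h import *
t=grab_frame("top"); s=grab_frame("side")
cv2.imwrite("pics/n1.png",np.hstack([crop(t["color"][:,:,::-1],440,210,80,90,5,1.7),crop(s["color"][:,:,::-1],390,270,80,90,5,1.7)]))
cv2.imwrite("pics/n2.png",s["color"][:,:,::-1]);cv2.imwrite("pics/n3.png",t["color"][:,:,::-1])
E
```

```text
clock: 26.97
eef_pos: [424.8, -310.6, 299.8]
tcp_rot: [3.14, 0.001, 1.484]
contact_force: [-0.1, 0.9, 0.3]
opening: 0.651
clock: 27.55
eef_pos: [423.9, -310.0, 424.4]
tcp_rot: [-3.14, -0.001, 1.484]
contact_force: [0.8, -0.8, 0.2]
opening: 0.65
clock: 27.97
eef_pos: [326.9, -229.0, 424.6]
tcp_rot: [3.141, 0.001, 1.483]
contact_force: [-0.1, -0.2, 1.0]
opening: 0.649
```

View pics/n1.png

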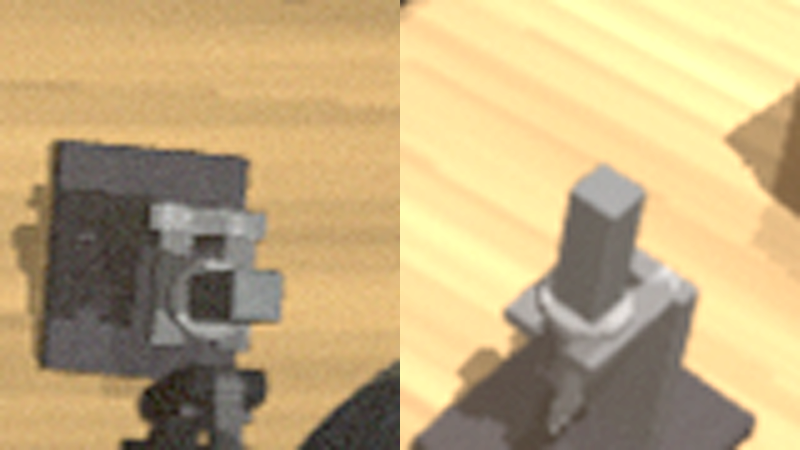

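View pics/n2.png

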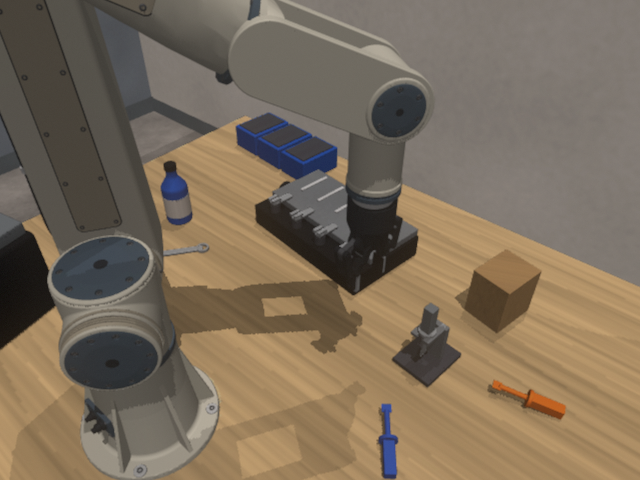

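View pics/n3.png

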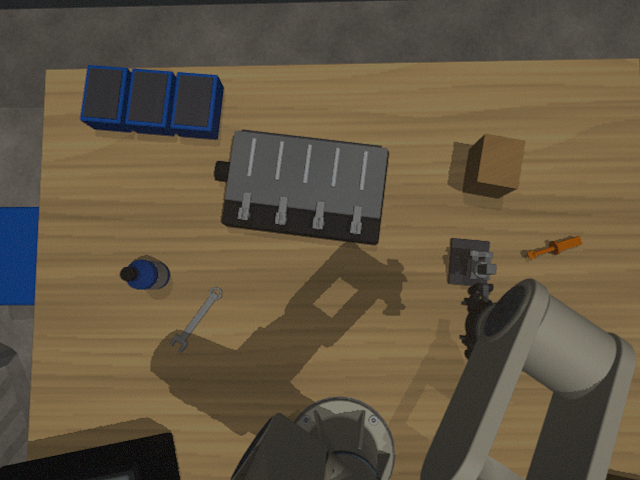

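The key hangs upright in the fork and the bystanders look unmoved. The two coloured look-alikes, which were standing on their blades, now lie on the bench. I'll check the clamp angles and key pose in the top view before handing in.

```bash
python3 - <<'E'
from h import *
import pickle
t0,s0=pickle.load(open("f0.pkl","rb"))
t=grab_frame("top"); go(424,-310,400,-.08)
a=-.1314; P=[]
for i in range(4): P+=clamp(518.4+11.14*i,-38.6+84.3*i,a)
zoomdraw(t,P,225,185,145,55,5.5,"pics/p1.png",2)
d=np.abs(t["color"].astype(int)-t0["color"]).max(2)
s=grab_frame("side"); ds=np.abs(s["color"].astype(int)-s0["color"]).max(2)
for n,(x,y,w,h) in dict(oil=(115,250,60,45),carton=(470,125,60,80),wrench=(195,285,30,30)).items(): print(n,(d[y:y+h,x:x+w]>40).mean())
print("key side diff",(ds[295:345,410:450]>40).mean(),"key top",(d[255:290,465:500]>40).mean())
E
```

```text
clk 28.12 p [ 328.3 -230.2  424.5] phi -0.0876 turn [ 0.001  0.001 -0.008] shift [-71.1 102.3  24.6] F [-0.8 -0.5 -0.3] M [-0.01 -0.04 -0.05] op 0.653 q6 -0.53
oil 0.0
carton 0.0
wrench 0.0
key side diff 0.0 key top 0.07183673469387755
```

View pics/p1.png

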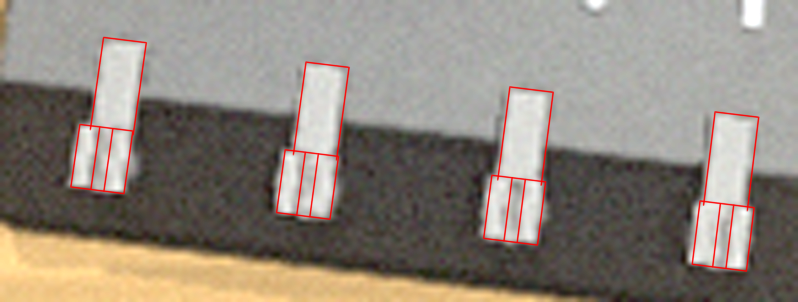

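All four tongues lie parallel and match the model. Handing in.

```bash
python3 -c "
from rig import job,sense
print(job.sign_off()); print(sense()['clock'])"
```

```text
the job is handed in; nothing more can be done
None
the job is handed in; nothing more can be done
```

Both open clamps, the two outer ones in the row, are swung home with the key. The key hangs back in its fork, released, and I handed the job in at about 28 s. No verdict was reported.

- **Clamps:** I turned each one until the measured torque climbed to about 0.53 N m, well above the 0.13 N m friction, which I took as the stop. I then backed the key off to zero torque and lifted it out. In the last top view all four tongues lie parallel and match the model of the closed clamps. I judged that by eye and did not measure the angles.
- **Stop angle disagreement:** both stops came about 0.08 rad later on the tool's angle than I had worked out. That could be the key sitting slightly turned in the grip, or an error in my estimate of the box's angle. The pictures show no clamp left short.
- **Key:** it touched the fork at the height I expected and was let go there. In the side view its image matches the starting picture. In the top view about 7% of the pixels around it changed; the open gripper was near the stand in that picture, but I did not trace the cause.
- **Bystanders:** the oil bottle, carton and wrench show no change from the start in the image regions I compared. For the wrench that was only a patch at one end.
- **Look-alikes:** the blue and orange keys stood on their blades at the start and lay on the bench at the end. I did not see when they fell. I never steered near them and no contact force showed, so they most likely toppled on their own.

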